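Put the two-tier paint caddy back together

TASK

Put the paint caddy together again: slide the tall spacer tube down over its post onto the lower tray, set the upper tray on the tube, and then find by feel how the knob drops over the bar of the stud, push it down against the spring and turn it clockwise until it stops, so that it stays locked when you let go. Do not force anything: not the knob when it is not over the bar, nor its turn beyond the stop; leave the short tube, the paint bottles and the water pot where they are.

Things in the scene. Friction and masses are not known exactly. Their poses are not given: they have to be found in the camera images.
- foot: foot of the paint caddy: grey base 160 mm across that stands firm, with an upright steel post, 24 mm thick to 127 mm above the table, then tapering to a thin neck with the stud's cross bar on it (see stud_top). Already carries the lower tray. Origin: on the table top, on the post's axis; z up.
- stud_top (a point): point fixed to the foot, on the post's axis, 155 mm above the table: the top of the stud's cross bar, a steel T-head 24 mm long, 9 mm wide, 7.5 mm high, its top edges stepped in by 1 mm. The bar points roughly along this point's x: the stud is screwed in firmly (it does not turn) and was left up to 0.8 rad either side of x, a different angle each time.
- lower_tray (a joint): how far (m) the lower tray is pushed down on its spring: 0 = up, 0.013 = right down. White, 176 mm across, rim 25 mm, with compartments, on the post already; its hub, 36 mm across, has its top 50 mm above the table when up. The preloaded spring (0.9 N per mm) carries the other parts almost without sinking; pushing the knob in far enough takes 7 to 10 N.
- tube_mid (a point): tall spacer tube: plain aluminium, 70 mm tall, 34 mm outside, 26.4 mm bore, either end up; stands on the table. The point is its centre, half-way up. On the post it stands on the lower tray's hub, its top 120 mm above the table; the stud then rises 35 mm above the tube, so hold the tube close to its upper end.
- upper_hub (a point): upper tray: white, 140 mm across, floor 3 mm, rim 16 mm high, with a centre hub (36 mm outside, 26.4 mm bore right through, 28 mm tall from the tray's underside) to hold it by; lies right way up on the table. The point is the hub's centre, 14 mm above the underside. On the tall tube its hub's top is 148 mm above the table.
- knob_mid (a point): knob: black block 40 x 40 mm, 38 mm tall, with an ear (11 mm out, 14 mm wide, 14 to 38 mm up) in the middle of both x faces; hold it by the two plain y faces. Stands on the table, right way up. The point is its centre, 19 mm up; x runs through the ears, z up. Caddy parts crack above 40 N (60 N between knob and stud: 0.3 N m on the stop).
- knob_slot (a point): centre of the knob's underside: a slot along the knob's x (26.5 x 11.5 mm) that passes over the cross bar when the ears are in line with the bar within 0.1 rad, either way round; else the knob rides on the bar, 5 to 7 mm too high. Over the bar it rests on the upper hub, 148 mm above the table, until pushed down.
- knob_roof (a point): inside the knob, 16 mm above the underside: the roof. Resting on the hub, the knob cannot turn; pushed down 7 mm it can, at 9 mm it comes up hard, roof on bar (15 N gets there). Held down it turns clockwise from above with under 0.1 N m until the bar meets a stop, 80 degrees round from the bar's line; let go, it rises till the bar sits in a notch: locked, lower tray 4.5 mm down.
- short_tube_mid (a point): spare short spacer tube, aluminium, 40 mm tall, 34 mm outside, not needed; the point is its centre, half-way up.
- paint_a_mid (a point): squeeze bottle of green paint, 36 mm thick, 122 mm tall; the point is half-way up (60 mm).
- paint_b_mid (a point): squeeze bottle of blue paint, 36 mm thick, 122 mm tall; the point is half-way up (60 mm).
- paint_c_mid (a point): squeeze bottle of grey paint, 36 mm thick, 122 mm tall; the point is half-way up (60 mm).
- pot_mid (a point): white plastic water pot, empty, 116 mm across, 115 mm tall; the point is 55 mm above the table.

How it is judged:
On the way, in this order (a step that is already met when the one before it is completed fails the run):
1. the tall tube stands on the lower tray's hub, over the post (horizontal distance between tube_mid and foot below 0.004 m and z of tube_mid in the frame of foot between 0.068 and 0.088 m and angle between tube_mid's own z axis and vertical below 0.1 rad), for 0.1 s.
2. the upper tray lies level on the tube, hub over the post (all of step 1 and horizontal distance between upper_hub and foot below 0.004 m and z of upper_hub in the frame of foot between 0.118 and 0.1375 m and angle between upper_hub's own z axis and vertical below 0.1 rad), for 0.1 s.
3. the knob has dropped over the bar and is pushed down, the lower tray at least 5 mm with it (all of step 2 and horizontal distance between knob_mid and foot below 0.005 m and z of knob_mid in the frame of foot below 0.165 m and angle between knob_mid's own z axis and vertical below 0.1 rad and value of joint lower_tray above 0.005 m), for 0.1 s.
At the end, for the whole second after the job is handed in: tall tube and upper tray stacked on the post (within 4 mm of its axis, level within 0.1 rad), the knob over the stud (within 5 mm, level) and locked: the bar sits in its notch, holding the lower tray between 3 and 6 mm down; all released and at rest (all of step 2 and horizontal distance between knob_mid and foot below 0.005 m and z of knob_mid in the frame of foot below 0.165 m and angle between knob_mid's own z axis and vertical below 0.1 rad and value of joint lower_tray between 0.003 and 0.006 m and linear speed of each of knob, upper_tray below 0.01 m/s); the robot touches nothing.
It fails at once if a part of the caddy is loaded with more than 40 N (60 N between knob and stud) (contact force between knob and foot above 60 N or contact force between knob and upper_tray above 40 N or contact force between any of upper_tray, tube, the fingers and foot above 40 N or contact force between upper_tray and tube above 40 N).
It fails at once if short tube, bottles or pot moved more than 30 mm (distance of any of short_tube_mid, paint_a_mid, paint_b_mid, paint_c_mid, pot_mid from where it was at the start of the episode above 0.03 m).
It also fails if it takes over 72 s, if anything falls off the work surface, if the arm or the gripper's body presses on something with over 40 N, if the wrist force passes 120 N, or if a joint passes its speed limit or range.

ROBOT

A 6-joint arm with a two-finger parallel gripper is mounted at the origin on the work surface. World frame = base frame: x ahead of the robot, y to its left, z up, the work surface at z = 0. Lengths are in m, angles in rad, forces in N, time in s.
With the tool pointing down it reaches from about 0.3 to 0.875 m from the base axis. Payload 6.4 kg.
Tool frame: the origin (TCP) lies midway between the tips of the shut fingers; the grasp point (between the pads) lies 19 mm behind it (grasp_offset is the distance from the TCP to the grasp point, in m); z points along the fingers, y is the line along which they close (so a half turn about z gives the same grasp; the last joint's range is limited). The gripper opens to 85 mm and grips with 20 to 120 N. Pads are 22 mm wide; open, the fingers measure 114 mm over their backs; the gripper's body (76 mm by 85 mm) begins 54 mm behind the grasp point. The pads swing forward as they close: fully open they stand 13 mm farther back than shut.
Start: joints at [-1.462, 0.181, 1.607, -0, 1.354, -0.206], TCP at [0.178, -0.547, 0.231] pointing down, gripper open.
Joint ranges: [-2.99, 2.99], [-0.89, 2.07], [0.3, 2.58], [-1.14, 4.28], [0, 2.63], [-3.12, 3.12]. Speed limits (rad/s): [2.57, 2.57, 3.01, 3.14, 3.14, 3.14].

INTERFACE

Orientations are given as a unit quaternion [w, x, y, z].
In Python, from bench import * gives the robot as it stands. The module is installed in compiled form; this text tells all that it offers.
- The arm moves only by the tool servo_tool, never from a script. Its argument "commands" is text: rows parted by semicolons, each of 7 numbers parted by spaces: the turn, a rotation vector about the tool's x, y, z in rad, then the shift along the tool's x, y, z in mm, then the opening, from 0 (shut) to 1 (fully open). In form: wx wy wz dx dy dz claw; .... A call has 1 to 5 rows; each row shifts and turns the commanded pose from where the row before left it, along the tool's axes as they then stand; what a row does not reach is not made up. A row lasts 1/8 s, in which the tool goes at most 62.5 mm and 10.7 degrees, less where a joint would pass 70% of its speed; a pose out of reach is approached as far as the arm can. A call with a gripper value outside its range is refused whole. The fingers move at their own pace and stop on an object; the grip force is fixed at half the most. Time passes only in rows, so rows that do not move let the fingers close. It gives the time, the measured TCP pose, the force, the opening and the grip force at its end, in the units of the state.
- get_obs(): the state, without advancing time (a new reading comes with each control period).
- camera(name): name is "scene" or "top" or "wrist"; returns the picture (420x560x3 uint8, blue, green, red); there is no depth.
- calibration(name): a dict with "fx", "fy", "cx", "cy" (pixels), "R" (3x3) and "t" (3): a world point X has camera coordinates R X + t. Camera axes: x right, y down, z forward; pixel columns grow to the right and rows downward; lengths in m; the calibration is good to about 2 mm. A picture is of the moment at which its call begins: read the wrist's pose just before it. calibration takes no time and is no camera call; for the wrist camera it gives the pose at the moment of the call.
- hand_in(): hands the job in; it is judged then, once.
The state is a dict: "time_s": time; "q": joint angles; "dq": joint speeds; "joint_efforts": joint torques, N m; "eef_pos": TCP position; "eef_rot": TCP orientation; "wrist_force": force on the tool from outside, world axes, zero at the start; "torque": the same for the moment, N m; "opening": opening from 0.0 (shut) to 1.0 (fully open); "grasp_force": force on a finger pad.
Only numpy, scipy, OpenCV 4.12 (cv2) and the standard library are available. Lean on these libraries where they do the work, as an engineer would, in place of code of your own. Each camera call takes 0.05 s, during which the arm holds its last target. There are 200 camera calls.

## Working session

There is one attempt and no reset: what is moved stays moved. The work goes in short steps, Python scripts to look and compute and a tool call to move; the robot and the scene stay as the last step left them, time stands still between calls to the robot, and variables do not carry over. Pictures are saved under pics/ and viewed, at most 10 in all, crops included, and the job is handed in when it is done.

Besides the shell and the picture viewer there is one more tool, called after "Request:" in YAML: its name, and indented under it one key for each argument. servo_tool: Moves the arm, as the interface text tells. Its arguments: {"type":"object","properties":{"commands":{"type":"string"}},"required":["commands"]}

```bash
mkdir -p pics; cat > h.py <<'E'
from bench import *
import numpy as np, cv2
from scipy.spatial.transform import Rotation as Ro
def ray(c,u,v,z):
    d=c["R"].T@np.array([(u-c["cx"])/c["fx"],(v-c["cy"])/c["fy"],1.]); o=-c["R"].T@c["t"]
    return o+d*(z-o[2])/d[2]
def proj(c,X):
    p=c["R"]@np.array(X)+c["t"]; return p[:2]/p[2]*[c["fx"],c["fy"]]+[c["cx"],c["cy"]]
def tool():
    o=get_obs(); w,x,y,z=o["eef_rot"]; return o,Ro.from_quat([x,y,z,w]).as_matrix()
E
python3 - <<'E'
from h import *
o,R=tool();print(o["eef_pos"],R.round(3),o["time_s"])
for n in("top","scene"):
    c=calibration(n);print(n,c["fx"],c["cx"],c["cy"],c["R"].round(3).tolist(),(-c["R"].T@c["t"]).round(3))
    cv2.imwrite(f"pics/{n}0.png",cv2.resize(camera(n),(800,600)))
E
```

```text
[ 0.17799271 -0.54616517  0.23038708] [[ 0.951  0.31  -0.   ]
 [ 0.31  -0.951  0.002]
 [ 0.    -0.002 -1.   ]] 0.0
top 409.9491130043836 279.2263359860925 212.34049239381298 [[-0.011, -1.0, 0.003], [-0.989, 0.01, -0.144], [0.144, -0.005, -0.99]] [0.465 0.124 1.15 ]
scene 475.05978915397793 286.4820379184469 211.341423268457 [[0.745, 0.667, 0.011], [0.442, -0.481, -0.757], [-0.5, 0.569, -0.653]] [ 1.141 -0.501  0.818]
```

View pics/top0.png

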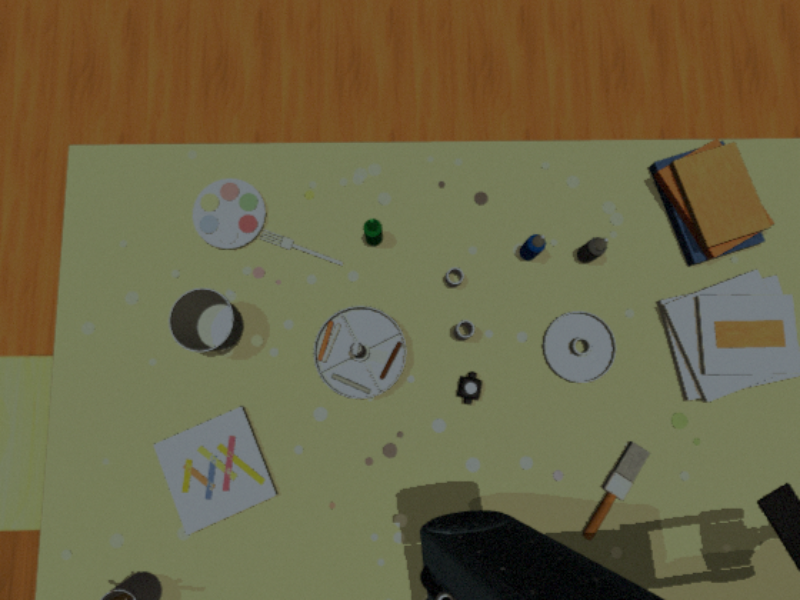

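View pics/scene0.png

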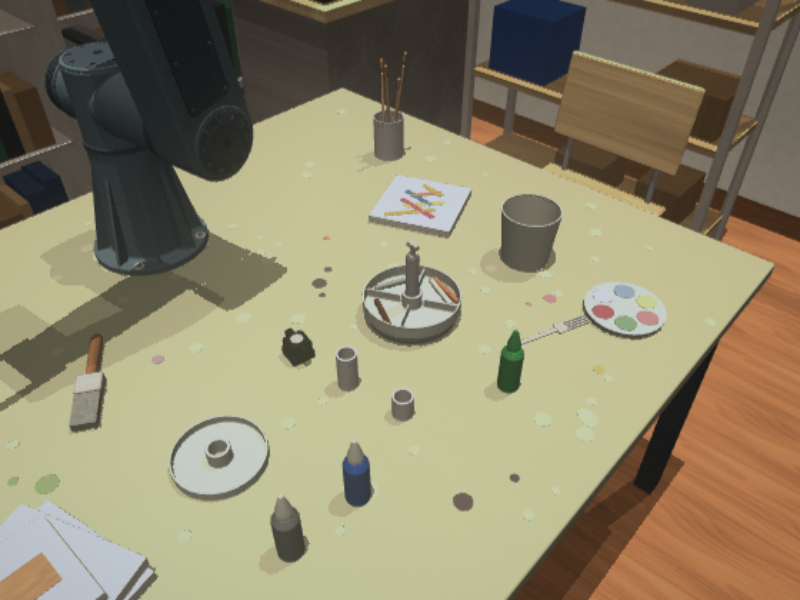

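The top view shows (800x600 px) the foot at (360,351), tall tube (465,329), short tube (454,277), knob (469,388) and upper tray hub (579,347). The scene view confirms that the tube nearer the knob is the tall one.

```bash
python3 - <<'E'
from h import *
c=calibration("top")
for n,u,v,z in(("foot",358,349,.14),("tube",465,329,.07),("short",454,277,.04),("knob",469,388,.038),("tray",579,347,.028),("green",373,232,.1),("blue",533,246,.1),("pot",208,320,.06)):
    print(n,ray(c,u*.7,v*.7,z).round(3))
I=camera("wrist");cv2.imwrite("pics/w0.png",I);c=calibration("wrist");print(c["fx"],c["cx"],c["cy"],c["R"].round(3).tolist(),(-c["R"].T@c["t"]).round(3))
im=camera("top")
cv2.imwrite("pics/topc.png",cv2.resize(im[190:290,215:435],(792,360),interpolation=cv2.INTER_CUBIC))
E
```

```text
foot [0.534 0.19  0.14 ]
tube [ 0.573 -0.004  0.07 ]
short [0.677 0.011 0.04 ]
knob [ 0.465 -0.012  0.038]
tray [ 0.541 -0.226  0.028]
green [0.752 0.165 0.1  ]
blue [ 0.722 -0.129  0.1  ]
pot [0.596 0.476 0.06 ]
335.9689524590329 277.0139024173772 210.69260530816277 [[0.31, -0.951, -0.003], [-0.911, -0.298, 0.284], [-0.271, -0.085, -0.959]] [ 0.246 -0.523  0.374]
```

View pics/topc.png

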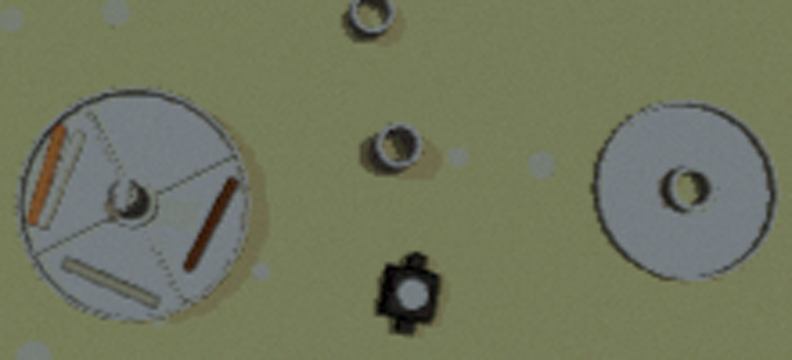

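The crop shows the knob's ears along roughly -10° (crop px (415,262) to (403,326)). The parts are where the rays put them and match the given sizes. Next I'll write a small delta calculator and move to a look-over pose, half-turned so joint 6 has room for the clockwise turn.

```bash
cat >> h.py <<'E'
def yaw(R): return np.arctan2(R[1,0],R[0,0])
def plan(goal,gyaw,claw,n=None,p0=None,y0=None):
    o,R=tool(); p=o["eef_pos"] if p0 is None else np.array(p0); y=yaw(R) if y0 is None else y0
    dy=(gyaw-y+np.pi)%(2*np.pi)-np.pi; d=np.array(goal)-p
    n=n or int(np.ceil(max(np.linalg.norm(d)/.055,abs(dy)/.18,1)))
    tilt=np.arccos(-R[2,2]); rows=[]
    for i in range(n):
        a=y+dy*i/n; s=d/n*1000
        rows.append("0 0 %.3f %.1f %.1f %.1f %g"%(-dy/n,np.cos(a)*s[0]+np.sin(a)*s[1],np.sin(a)*s[0]-np.cos(a)*s[1],-s[2],claw))
    print("t",o["time_s"],"pos",o["eef_pos"].round(4),"yaw",round(y,4),"tilt",round(tilt,4),"F",np.round(o["wrist_force"],2),"T",np.round(o["torque"],3),"op",round(o["opening"],3),"gf",round(o["grasp_force"],1))
    for i in range(0,n,5): print("; ".join(rows[i:i+5]))
E
python3 -c "
from h import *
plan([.50,-.01,.33],3.05,1,16)"
```

```text
t 0.2 pos [ 0.178  -0.5464  0.2307] yaw 0.3149 tilt 0.0011 F [ 1.01 -0.45  0.48] T [-0.01   0.015 -0.025] op 0.999 gf 0.0
0 0 -0.171 29.5 -25.6 -6.2 1; 0 0 -0.171 33.4 -20.2 -6.2 1; 0 0 -0.171 36.4 -14.3 -6.2 1; 0 0 -0.171 38.3 -7.9 -6.2 1; 0 0 -0.171 39.1 -1.2 -6.2 1
0 0 -0.171 38.7 5.4 -6.2 1; 0 0 -0.171 37.2 11.9 -6.2 1; 0 0 -0.171 34.7 18.1 -6.2 1; 0 0 -0.171 31.1 23.7 -6.2 1; 0 0 -0.171 26.6 28.7 -6.2 1
0 0 -0.171 21.3 32.8 -6.2 1; 0 0 -0.171 15.4 35.9 -6.2 1; 0 0 -0.171 9.1 38.0 -6.2 1; 0 0 -0.171 2.5 39.0 -6.2 1; 0 0 -0.171 -4.2 38.9 -6.2 1
0 0 -0.171 -10.7 37.6 -6.2 1
```

Request:
servo_tool:
  commands: "0 0 -0.17 30 -26 -6 1; 0 0 -0.17 33 -20 -6 1; 0 0 -0.17 36 -14 -6 1; 0 0 -0.17 38 -8 -6 1; 0 0 -0.17 39 -1 -6 1"

```text
time_s: 0.82
eef_pos: [0.2792, -0.3788, 0.2614]
eef_rot: [-0.0, 0.834, 0.552, 0.0]
wrist_force: [0.5, 0.3, -0.3]
opening: 0.998
grasp_force: 0.0
```

Request:
servo_tool:
  commands: "0 0 -0.17 39 5 -6 1; 0 0 -0.17 37 12 -6 1; 0 0 -0.17 35 18 -6 1; 0 0 -0.17 31 24 -6 1; 0 0 -0.17 27 29 -6 1"

```text
time_s: 1.45
eef_pos: [0.381, -0.2109, 0.2915]
eef_rot: [0.0, 0.532, 0.847, 0.0]
wrist_force: [-0.1, -0.4, 0.7]
opening: 0.994
grasp_force: 0.0
```

Request:
servo_tool:
  commands: "0 0 -0.17 21 33 -6 1; 0 0 -0.17 15 36 -6 1; 0 0 -0.17 9 38 -6 1; 0 0 -0.17 2 39 -6 1; 0 0 -0.17 -4 39 -6 1"

```text
time_s: 2.08
eef_pos: [0.4846, -0.0451, 0.3214]
eef_rot: [0.0, 0.135, 0.991, -0.0]
wrist_force: [0.5, -0.4, -0.6]
opening: 1.002
grasp_force: 0.0
```

Request:
servo_tool:
  commands: "0 0 -0.17 -11 37 -6 1; 0 0 0 0 0 0 1; 0 0 0 0 0 0 1"

```text
time_s: 2.45
eef_pos: [0.5044, -0.014, 0.3269]
eef_rot: [-0.0, 0.054, 0.999, -0.0]
wrist_force: [0.0, -0.7, 1.2]
opening: 0.997
grasp_force: 0.0
```

```bash
python3 - <<'E'
from h import *
plan([.50,-.01,.33],3.05,1,1)
c=calibration("wrist");I=camera("wrist");cv2.imwrite("pics/w1.png",I);np.save("w1.npy",I)
import pickle;pickle.dump(c,open("c1.pkl","wb"))
for n,X in(("foot",[.534,.19,.155]),("tube",[.573,-.004,.07]),("knob",[.465,-.012,.038]),("tray",[.541,-.226,.028])):print(n,proj(c,X))
cv2.imwrite("pics/w1b.png",cv2.resize(I,(800,600),interpolation=cv2.INTER_CUBIC))
E
```

```text
t 2.45 pos [ 0.5044 -0.014   0.3269] yaw 3.0336 tilt 0.001 F [ 0.01 -0.71  1.17] T [-0.018  0.012  0.025] op 0.997 gf 0.0
0 0 -0.016 4.8 3.5 -3.1 1
foot [487.9680418  198.31697296]
tube [289.05271154 227.71318116]
knob [273.49021574 139.49410689]
tray [124.57764184 212.19343517]
```

View pics/w1b.png

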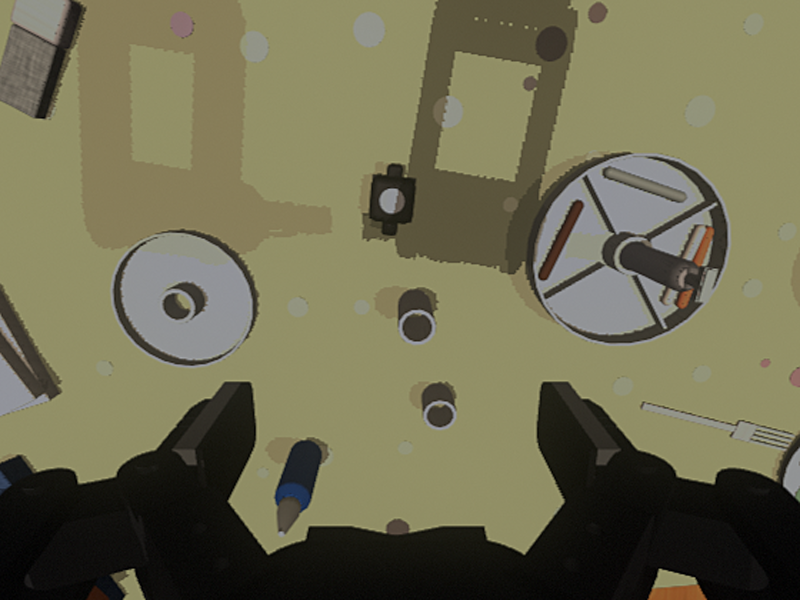

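The wrist view (800x600) shows the tall tube's rim at (417,325), the knob at (392,200), the tray hub's top at (180,304) and the stud's bar at about (707,285). I'll refine these with masks.

```bash
cat >> h.py <<'E'
def rim(I,c,X,rad,lo=170,show=False):
    """ellipse centre of bright rim around the projection of X (rad px); back-cast at height X[2]"""
    u,v=proj(c,X).round().astype(int); g=cv2.cvtColor(I,cv2.COLOR_BGR2HSV)
    r=g[v-rad:v+rad,u-rad:u+rad]; m=((r[...,1]<60)&(r[...,2]>lo)).astype(np.uint8)
    cs,_=cv2.findContours(m,cv2.RETR_EXTERNAL,cv2.CHAIN_APPROX_NONE)
    k=max(cs,key=cv2.contourArea); e=cv2.fitEllipse(cv2.convexHull(k)); uv=np.array(e[0])+[u-rad,v-rad]
    P=ray(c,uv[0]+0,uv[1]+0,X[2]); d=np.linalg.norm(P-ray(c,uv[0]+max(e[1])/2,uv[1],X[2]))*2
    print("rim",uv.round(1),"axes",np.round(e[1],1),"P",P.round(4),"diam",round(d,4)); return P
E
python3 - <<'E'
from h import *
import pickle
I=np.load("w1.npy");c=pickle.load(open("c1.pkl","rb"))
g=cv2.cvtColor(I,cv2.COLOR_BGR2HSV)
print(g[225:236,276:308:2,2]); print(g[228,276:308:2,1])
rim(I,c,ray(c,417*.7,325*.7,.07),18,130)
k=(g[100:175,240:320,2]<55).astype(np.uint8)
k=cv2.morphologyEx(k,cv2.MORPH_OPEN,np.ones((3,3)))
cs,_=cv2.findContours(k,0,1);k=max(cs,key=cv2.contourArea)
print(cv2.minAreaRect(k), cv2.boundingRect(k))
for n,u,v,z in(("tray",180,304,.028),("knob",392,200,.038),("bar",707,285,.155),("ear1",395,170,.038),("ear2",389,228,.038)):
    print(n,ray(c,u*.7,v*.7,z).round(4))
print(cv2.imwrite("pics/crop1.png",np.hstack([cv2.resize(I[170:230,440:520],(400,300),interpolation=2),cv2.resize(I[105:175,235:315],(400,300),interpolation=2)])))
E
```

```text
[[146 108 164 104  57  59  62  61  63  63  64  63  51 153 126 148]
 [147 111 166  75  57  60  62  62  62  62  62  63  54 138 123 148]
 [147 114 167  63  62  60  60  61  62  63  64  64  58 121 140 147]
 [146 120 168  50  62  60  62  61  63  63  62  62  61 112 145 146]
 [146 134 163  48  62  61  62  61  62  62  62  64  59 116 143 147]
 [147 143 165  46  62  63  62  61  62  62  62  64  60 122 141 146]
 [146 133 165  72  60  62  62  61  61  63  62  62  57 126 139 147]
 [145 140 164  99  61  62  62  63  63  63  63  63  53 142 142 146]
 [146 145 148 118  59  63  62  62  62  63  64  61  54 156 145 146]
 [146 146 144 130  52  62  62  62  60  62  63  58 101 162 146 145]
 [146 146 146 159  87  58  62  62  62  63  63  50 138 148 146 146]]
[77 66 17 82 58 60 58 59 61 65 58 58 67  2  2 82]
rim [291.5 229. ] axes [24.4 26.7] P [ 0.5751 -0.0011  0.07  ] diam 0.0337
((34.20792007446289, 39.42079162597656), (30.54764175415039, 49.552852630615234), 5.710593223571777) (19, 15, 32, 50)
tray [ 0.5421 -0.2243  0.028 ]
knob [ 0.4657 -0.0109  0.038 ]
bar [0.5359 0.1968 0.155 ]
ear1 [ 0.4406 -0.0055  0.038 ]
ear2 [ 0.49   -0.0163  0.038 ]
True
```

View pics/crop1.png

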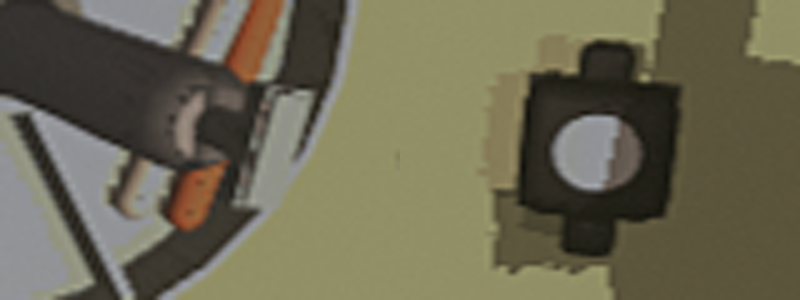

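Tube at (0.575,-0.001), diameter 33.7 mm, which matches. The bar shows as a bright strip in the crop at about (288,88) to (255,210). Going for the tube.

```bash
python3 -c "
from h import *
plan([.575,-.001,.13],3.0336,1)
plan([.575,-.001,.041],3.0336,1,3,[.575,-.001,.13])"
```

```text
t 2.5 pos [ 0.5043 -0.0144  0.3269] yaw 3.0329 tilt 0.0009 F [-0.02  0.09 -0.24] T [ 0.015 -0.025  0.011] op 0.999 gf 0.0
0 0 -0.000 -17.2 5.2 49.2 1; 0 0 -0.000 -17.2 5.2 49.2 1; 0 0 -0.000 -17.2 5.2 49.2 1; 0 0 -0.000 -17.2 5.2 49.2 1
t 2.5 pos [ 0.5043 -0.0144  0.3269] yaw 3.0329 tilt 0.0009 F [-0.02  0.09 -0.24] T [ 0.015 -0.025  0.011] op 0.999 gf 0.0
0 0 -0.000 0.0 0.0 29.7 1; 0 0 -0.000 0.0 0.0 29.7 1; 0 0 -0.000 0.0 0.0 29.7 1
```

Request:
servo_tool:
  commands: "0 0 0 -17 5 49 1; 0 0 0 -17 5 49 1; 0 0 0 -17 5 49 1; 0 0 0 -18 5 50 1; 0 0 0 0 0 0 1"

```text
time_s: 3.12
eef_pos: [0.572, -0.0017, 0.1251]
eef_rot: [-0.005, 0.054, 0.999, 0.001]
wrist_force: [0.4, 0.0, 0.8]
opening: 1.0
grasp_force: 0.0
```

```bash
python3 - <<'E'
from h import *
plan([.575,-.001,.041],3.0336,1,3)
c=calibration("wrist");I=camera("wrist");cv2.imwrite("pics/w2.png",I)
print(proj(c,[.575,-.001,.07]))
E
```

```text
t 3.125 pos [ 0.572  -0.0017  0.1251] yaw 3.0326 tilt 0.0104 F [0.36 0.04 0.78] T [-0.011  0.033 -0.056] op 1.0 gf 0.0
0 0 -0.000 -1.0 0.3 28.0 1; 0 0 -0.000 -1.0 0.3 28.0 1; 0 0 -0.000 -1.0 0.3 28.0 1
[275.42700734 237.63562404]
```

View pics/w2.png

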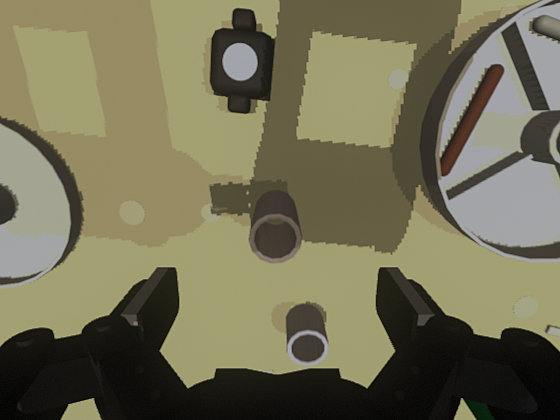

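The tube's rim is at (275,238), as predicted, so the position is good. Descend and grip.

Request:
servo_tool:
  commands: "0 0 0 -1 0 28 1; 0 0 0 -1 0 28 1; 0 0 0 -1 0 28 1; 0 0 0 0 0 0 0.3; 0 0 0 0 0 0 0.3"

```text
time_s: 3.8
eef_pos: [0.5801, -0.0023, 0.0492]
eef_rot: [0.002, 0.054, 0.999, -0.0]
wrist_force: [-0.4, 0.7, 0.0]
opening: 0.605
grasp_force: 0.0
```

Request:
servo_tool:
  commands: "0 0 0 0 0 0 0.3; 0 0 0 0 0 0 0.3; 0 0 0 0 0 0 0.3; 0 0 0 0 0 0 0.3"

```text
time_s: 4.3
eef_pos: [0.5805, -0.0022, 0.0491]
eef_rot: [0.002, 0.053, 0.999, -0.001]
wrist_force: [-0.6, -0.9, 7.4]
opening: 0.381
grasp_force: 58.9
```

```bash
python3 - <<'E'
from h import *
plan([.575,-.001,.041],3.0336,1,1)
E
```

```text
t 4.3 pos [ 0.5805 -0.0022  0.0491] yaw 3.0349 tilt 0.0045 F [-0.56 -0.85  7.38] T [-0.165  0.26  -0.033] op 0.381 gf 58.9
0 0 0.001 5.6 0.6 8.1 1
```

Gripped 8 mm too high and 5 mm off (lag). I'll open, correct and grip again.

Request:
servo_tool:
  commands: "0 0 0 0 0 0 0.7; 0 0 0 0 0 0 0.7; 0 0 0 5 0 4 0.7; 0 0 0 1 0 4 0.7; 0 0 0 0 0 0 0.7"

```text
time_s: 4.92
eef_pos: [0.5718, -0.0008, 0.0375]
eef_rot: [-0.001, 0.053, 0.999, 0.0]
wrist_force: [-0.3, 0.2, -0.5]
opening: 0.698
grasp_force: 0.0
```

```bash
python3 - <<'E'
from h import *
plan([.575,-.001,.041],3.0336,1,1)
c=calibration("wrist");I=camera("wrist");cv2.imwrite("pics/w3.png",I)
print(proj(c,[.575,-.001,.07]));rim(I,c,[.575,-.001,.07],45,100)
E
```

```text
t 4.925 pos [ 0.5718 -0.0008  0.0375] yaw 3.0348 tilt 0.0015 F [-0.31  0.19 -0.53] T [-0.033  0.036  0.048] op 0.698 gf 0.0
0 0 0.001 -3.2 0.1 -3.5 1
[272.52508968 319.89303843]
rim [271.4 319.8] axes [75.1 86.3] P [ 0.5749 -0.0014  0.07  ] diam 0.0327
```

Request:
servo_tool:
  commands: "0 0 0 0 0 0 0.3; 0 0 0 0 0 0 0.3; 0 0 0 0 0 0 0.3; 0 0 0 0 0 0 0.3"

```text
time_s: 5.48
eef_pos: [0.5728, -0.0009, 0.0386]
eef_rot: [0.0, 0.053, 0.999, 0.0]
wrist_force: [-0.9, 0.8, 3.5]
opening: 0.385
grasp_force: 59.3
```

```bash
python3 - <<'E'
from h import *
plan([.470,.18,.412],3.0336,.3)
c=calibration("wrist");I=camera("wrist");cv2.imwrite("pics/w3.png",I)
E
```

```text
t 5.475 pos [ 0.5728 -0.0009  0.0386] yaw 3.0348 tilt 0.0006 F [-0.87  0.81  3.5 ] T [ 0.171  0.044 -0.013] op 0.385 gf 59.3
0 0 0.000 15.2 21.1 -46.7 0.3; 0 0 0.000 15.2 21.1 -46.7 0.3; 0 0 0.000 15.2 21.1 -46.7 0.3; 0 0 0.000 15.2 21.1 -46.7 0.3; 0 0 0.000 15.2 21.1 -46.7 0.3
0 0 0.000 15.2 21.1 -46.7 0.3; 0 0 0.000 15.2 21.1 -46.7 0.3; 0 0 0.000 15.2 21.1 -46.7 0.3
```

View pics/w3.png

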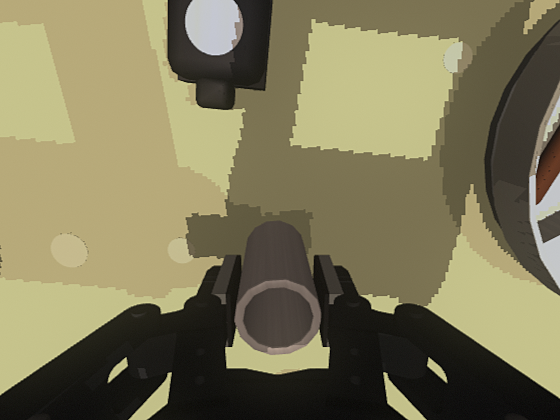

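The tube is held near its top, rim centre at (278,317). Lift and go to the look pose for the stud.

Request:
servo_tool:
  commands: "0 0 0 2 3 -50 0.3; 0 0 0 16 21 -47 0.3; 0 0 0 16 21 -47 0.3; 0 0 0 16 21 -47 0.3; 0 0 0 16 21 -47 0.3"

```text
time_s: 6.15
eef_pos: [0.5153, 0.0932, 0.2775]
eef_rot: [-0.0, 0.053, 0.999, -0.0]
wrist_force: [1.3, 0.6, -0.5]
opening: 0.387
grasp_force: 59.7
```

Request:
servo_tool:
  commands: "0 0 0 16 26 -47 0.3; 0 0 0 16 26 -47 0.3; 0 0 0 16 26 -40 0.3; 0 0 0 0 10 0 0.3; 0 0 0 0 0 0 0.3"

```text
time_s: 6.78
eef_pos: [0.4776, 0.1855, 0.409]
eef_rot: [-0.001, 0.053, 0.999, -0.0]
wrist_force: [-0.7, -0.2, -0.9]
opening: 0.387
grasp_force: 59.7
```

```bash
python3 - <<'E'
from h import *
plan([.464,.184,.412],3.0336,.3,1)
c=calibration("wrist");I=camera("wrist");np.save("w4.npy",I)
import pickle;pickle.dump(c,open("c4.pkl","wb"))
o,R=tool();rim(I,c,o["eef_pos"]+[.0021,0,.0314],45,100)
u,v=proj(c,[.536,.197,.155]).round().astype(int);print(u,v)
r=I[v-40:v+40,u-50:u+50];cv2.imwrite("pics/w4.png",cv2.resize(r,(750,600),interpolation=2))
E
```

```text
t 6.775 pos [0.4776 0.1855 0.409 ] yaw 3.0359 tilt 0.0016 F [-0.74 -0.19 -0.88] T [ 0.03  -0.008  0.034] op 0.387 gf 59.7
0 0 0.002 13.4 -2.9 -3.0 0.3
rim [277.6 317.2] axes [75.4 84.4] P [0.481  0.1872 0.4397] diam 0.0324
290 221
```

View pics/w4.png

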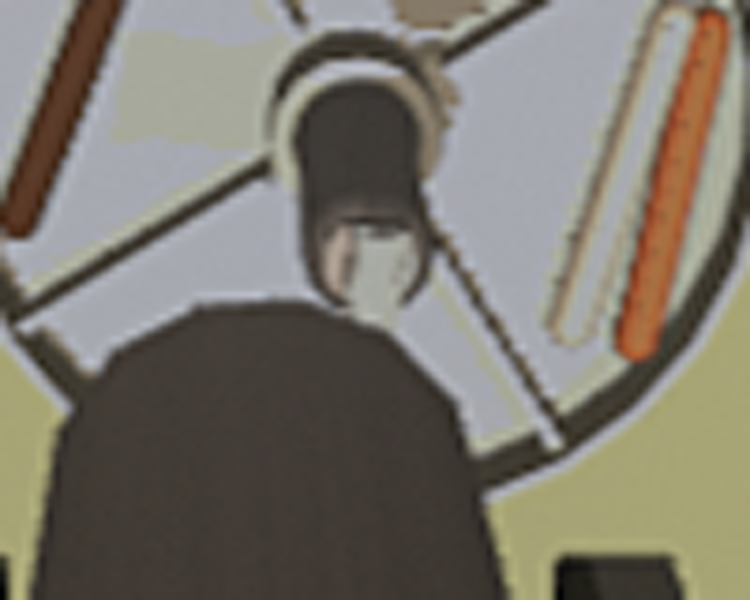

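The bar's top is at crop (380,265), partly hidden by the held tube's lower end. Shift forward to clear the view.

Request:
servo_tool:
  commands: "0 0 0 -24 3 23 0.3; 0 0 0 -24 3 23 0.3; 0 0 0 -24 3 23 0.3; 0 0 0 0 0 0 0.3; 0 0 0 0 0 0 0.3"

```text
time_s: 7.45
eef_pos: [0.55, 0.1858, 0.3407]
eef_rot: [-0.001, 0.054, 0.999, -0.0]
wrist_force: [0.8, 0.3, 0.3]
opening: 0.388
grasp_force: 59.7
```

```bash
python3 - <<'E'
from h import *
plan([.464,.184,.412],3.0336,.3,1)
c=calibration("wrist");I=camera("wrist");np.save("w5.npy",I)
import pickle;pickle.dump(c,open("c5.pkl","wb"))
u,v=proj(c,[.536,.197,.155]).round().astype(int);print(u,v,u-30,v-24)
r=I[v-24:v+24,u-30:u+30];cv2.imwrite("pics/w5.png",cv2.resize(r,(750,600),interpolation=0))
E
```

```text
t 7.45 pos [0.55   0.1858 0.3407] yaw 3.0339 tilt 0.0019 F [0.83 0.29 0.3 ] T [-0.003  0.007  0.01 ] op 0.388 gf 59.7
0 0 0.000 85.3 -11.1 -71.3 0.3
285 173 255 149
```

View pics/w5.png

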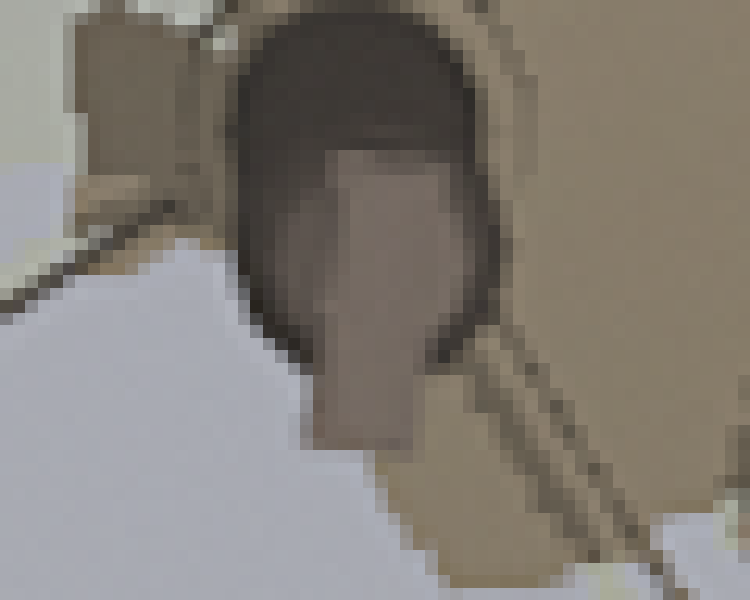

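```bash
python3 - <<'E'
from h import *
import pickle
o,R=tool();c=calibration("wrist");C=-c["R"].T@c["t"]
print("cam in tool",(R.T@(C-o["eef_pos"])).round(4),(c["R"]@R).round(4).tolist())
I=np.load("w5.npy");c5=pickle.load(open("c5.pkl","rb"));c1=pickle.load(open("c1.pkl","rb"))
C=-c5["R"].T@c5["t"];print("c5 cam in tool",(R.T@(C-o["eef_pos"])).round(4))
P=rim(I,c5,o["eef_pos"]+[.0021,0,.0314],45,100);print("tube in tool",R.T@(P-o["eef_pos"]))
f=lambda c,a,b:(lambda A,B:(A.round(4),B.round(4),((A+B)/2).round(4),np.linalg.norm(A-B),np.arctan2(*(B-A)[1::-1])))(ray(c,*a,.155),ray(c,*b,.155))
k=lambda x,y:(255+x/12.5-.5,149+y/12.5-.5)
print(f(c5,k(396,155),k(362,448)));print(f(c1,(497.1,187.1),(490.5,211.5)))
E
```

```text
cam in tool [ 0.0724  0.0016 -0.1429] [[0.0003, 1.0, -0.0015], [-0.9594, -0.0001, -0.282], [-0.282, 0.0015, 0.9594]]
c5 cam in tool [ 0.0723  0.0014 -0.1421]
rim [277.7 316.9] axes [74.5 85. ] P [0.5522 0.1877 0.3731] diam 0.0321
tube in tool [-0.00185852  0.00180676 -0.03140019]
(array([0.5244, 0.1996, 0.155 ]), array([0.5474, 0.1946, 0.155 ]), array([0.5359, 0.1971, 0.155 ]), np.float64(0.023461654083461878), np.float64(-0.21546191776945137))
(array([0.5237, 0.1979, 0.155 ]), array([0.5477, 0.1934, 0.155 ]), array([0.5357, 0.1957, 0.155 ]), np.float64(0.024440426964216673), np.float64(-0.18836467819406452))
```

The bar's top spans crop (396,155) to (362,448), so its centre is (0.536,0.197) and its angle about -0.2 rad, and both views agree. I'm aligning the tube as the same camera sees it, so the bias cancels.

```bash
python3 -c "
from h import *
plan([.5337,.1952,.215],3.0336,.3)"
```

```text
t 7.5 pos [0.5501 0.1861 0.3417] yaw 3.0343 tilt 0.0001 F [0.03 0.86 0.44] T [ 0.035 -0.017 -0.015] op 0.39 gf 59.7
0 0 0.000 5.8 2.4 42.2 0.3; 0 0 0.000 5.8 2.4 42.2 0.3; 0 0 0.000 5.8 2.4 42.2 0.3
```

Request:
servo_tool:
  commands: "0 0 0 6 2.5 43 0.3; 0 0 0 6 2.5 43 0.3; 0 0 0 5.3 2.3 40 0.3; 0 0 0 0 0 0 0.3; 0 0 0 0 0 0 0.3"

```text
time_s: 8.12
eef_pos: [0.5352, 0.1957, 0.2179]
eef_rot: [0.002, 0.053, 0.999, 0.0]
wrist_force: [-0.3, 0.2, -0.1]
opening: 0.386
grasp_force: 59.7
```

```bash
python3 - <<'E'
from h import *
plan([.5337,.1952,.20],3.0336,.3,1)
c=calibration("wrist");I=camera("wrist");np.save("w6.npy",I);cv2.imwrite("pics/w6.png",I)
o,R=tool();P=rim(I,c,o["eef_pos"]+[.0021,0,.0314],45,100)
E
```

```text
t 8.125 pos [0.5352 0.1957 0.2179] yaw 3.0349 tilt 0.0037 F [-0.28  0.22 -0.1 ] T [ 0.002 -0.022 -0.033] op 0.386 gf 59.7
0 0 0.001 1.5 -0.7 17.9 0.3
rim [277.5 316.8] axes [74.8 85.1] P [0.5376 0.1975 0.2498] diam 0.0323
```

Request:
servo_tool:
  commands: "0 0 0 0.8 -0.4 12 0.3; 0 0 0 0 0 0 0.3; 0 0 0 0 0 8 0.3; 0 0 0 0 0 6 0.3; 0 0 0 0 0 0 0.3"

```text
time_s: 8.8
eef_pos: [0.5329, 0.1953, 0.1885]
eef_rot: [-0.0, 0.053, 0.999, -0.0]
wrist_force: [0.2, -0.5, -1.1]
opening: 0.383
grasp_force: 59.6
```

```bash
python3 -c "
from h import *
plan([.5337,.1952,.18],3.0336,.3,1)"
```

```text
t 8.8 pos [0.5329 0.1953 0.1885] yaw 3.0348 tilt 0.001 F [ 0.22 -0.46 -1.14] T [ 0.071 -0.082 -0.005] op 0.383 gf 59.6
0 0 0.001 -0.8 0.0 8.5 0.3
```

No force with the tube's end 5 mm below the bar's top, so it is over the bar. Continuing gently.

Request:
servo_tool:
  commands: "0 0 0 -0.5 0 6 0.3; 0 0 0 0 0 6 0.3; 0 0 0 0 0 5 0.3; 0 0 0 0 0 4 0.3; 0 0 0 0 0 0 0.3"

```text
time_s: 9.43
eef_pos: [0.5334, 0.1952, 0.1678]
eef_rot: [-0.0, 0.053, 0.999, -0.0]
wrist_force: [0.1, -0.6, -0.2]
opening: 0.387
grasp_force: 59.7
```

```bash
python3 -c "
from h import *
plan([.5337,.1952,.0886],3.0336,.3,1)"
```

```text
t 9.425 pos [0.5334 0.1952 0.1678] yaw 3.0348 tilt 0.0008 F [ 0.13 -0.6  -0.17] T [-0.024  0.017 -0.005] op 0.387 gf 59.7
0 0 0.001 -0.3 0.1 79.2 0.3
```

Request:
servo_tool:
  commands: "0 0 0 0 0 4 0.3; 0 0 0 0 0 5 0.3; 0 0 0 0 0 5 0.3; 0 0 0 0 0 0 0.3"

```text
time_s: 9.93
eef_pos: [0.5333, 0.1952, 0.1536]
eef_rot: [-0.0, 0.053, 0.999, -0.0]
wrist_force: [-0.5, 0.5, -1.3]
opening: 0.388
grasp_force: 59.7
```

```bash
python3 -c "
from h import *
plan([.5337,.1952,.0886],3.0336,.3,1)"
```

```text
t 9.925 pos [0.5333 0.1952 0.1536] yaw 3.0348 tilt 0.0009 F [-0.51  0.48 -1.33] T [0.009 0.007 0.002] op 0.388 gf 59.7
0 0 0.001 -0.3 0.1 65.0 0.3
```

Request:
servo_tool:
  commands: "0 0 0 0 0 13 0.3; 0 0 0 0 0 14 0.3; 0 0 0 0 0 14 0.3; 0 0 0 0 0 12 0.3; 0 0 0 0 0 6 0.3"

```text
time_s: 10.55
eef_pos: [0.5333, 0.1952, 0.0941]
eef_rot: [-0.001, 0.053, 0.999, -0.0]
wrist_force: [-0.3, 0.4, -0.4]
opening: 0.387
grasp_force: 59.7
```

Request:
servo_tool:
  commands: "0 0 0 0 0 3 0.3; 0 0 0 0 0 1 0.3; 0 0 0 0 0 0 0.3"

```text
time_s: 10.92
eef_pos: [0.5339, 0.1953, 0.0916]
eef_rot: [0.0, 0.053, 0.999, 0.0]
wrist_force: [-0.1, 1.0, -0.6]
opening: 0.388
grasp_force: 59.7
```

```bash
python3 -c "
from h import *
plan([.5337,.1952,.0886],3.0336,.3,1)"
```

```text
t 10.925 pos [0.5339 0.1953 0.0916] yaw 3.0348 tilt 0.0006 F [-0.13  1.02 -0.62] T [-0.014 -0.016  0.004] op 0.388 gf 59.7
0 0 0.001 0.2 -0.1 3.0 0.3
```

Request:
servo_tool:
  commands: "0 0 0 0 0 2 0.3; 0 0 0 0 0 0.5 0.3; 0 0 0 0 0 0 0.3"

```text
time_s: 11.3
eef_pos: [0.5336, 0.1952, 0.0888]
eef_rot: [0.0, 0.053, 0.999, -0.0]
wrist_force: [-0.0, 0.3, -0.7]
opening: 0.385
grasp_force: 59.7
```

Request:
servo_tool:
  commands: "0 0 0 0 0 0 0.9; 0 0 0 0 0 0 0.9; 0 0 0 0 0 0 0.9; 0 0 0 0 0 -25 0.9; 0 0 0 0 0 -50 0.9"

```text
time_s: 11.92
eef_pos: [0.5317, 0.1949, 0.1623]
eef_rot: [-0.003, 0.053, 0.999, -0.001]
wrist_force: [0.8, -0.0, -0.1]
opening: 0.9
grasp_force: 0.0
```

```bash
python3 -c "
from h import *
plan([.470,-.213,.285],3.0336,.9)
c=calibration('wrist');I=camera('wrist');cv2.imwrite('pics/w7.png',I)
P=rim(I,c,[.536,.197,.120],40,100)
"
```

```text
t 11.925 pos [0.5317 0.1949 0.1623] yaw 3.0347 tilt 0.0056 F [ 0.76 -0.03 -0.11] T [-0.027 -0.032  0.079] op 0.9 gf 0.0
0 0 0.000 2.2 -51.5 -15.3 0.9; 0 0 0.000 2.2 -51.5 -15.3 0.9; 0 0 0.000 2.2 -51.5 -15.3 0.9; 0 0 0.000 2.2 -51.5 -15.3 0.9; 0 0 0.000 2.2 -51.5 -15.3 0.9
0 0 0.000 2.2 -51.5 -15.3 0.9; 0 0 0.000 2.2 -51.5 -15.3 0.9; 0 0 0.000 2.2 -51.5 -15.3 0.9
rim [250.9 264.8] axes [34.4 78.4] P [0.5459 0.1794 0.12  ] diam 0.0473
```

Request:
servo_tool:
  commands: "0 0 0 2 -20 -40 0.9; 0 0 0 2 -53 -16 0.9; 0 0 0 2 -53 -16 0.9; 0 0 0 2 -53 -16 0.9; 0 0 0 2 -53 -12 0.9"

```text
time_s: 12.6
eef_pos: [0.4988, -0.036, 0.2648]
eef_rot: [0.001, 0.053, 0.999, -0.0]
wrist_force: [0.8, 0.9, -0.7]
opening: 0.897
grasp_force: 0.0
```

Request:
servo_tool:
  commands: "0 0 0 2 -53 -12 0.9; 0 0 0 2 -53 -12 0.9; 0 0 0 2 -53 0 0.9; 0 0 0 2 -18 0 0.9; 0 0 0 0 0 0 0.9"

```text
time_s: 13.22
eef_pos: [0.4718, -0.2101, 0.2875]
eef_rot: [-0.0, 0.054, 0.999, 0.0]
wrist_force: [0.4, 0.2, -0.4]
opening: 0.905
grasp_force: 0.0
```

```bash
cat >> h.py <<'E'
def blob(I,c,X,rad,fn):
    u,v=proj(c,X).round().astype(int); g=cv2.cvtColor(I,cv2.COLOR_BGR2HSV)[v-rad:v+rad,u-rad:u+rad]
    m=fn(g).astype(np.uint8); cs,_=cv2.findContours(m,cv2.RETR_EXTERNAL,cv2.CHAIN_APPROX_NONE)
    return max(cs,key=cv2.contourArea)+np.array([u-rad,v-rad])
E
python3 - <<'E'
from h import *
plan([.542,-.2243,.1],3.0336,.9,1)
c=calibration("wrist");I=camera("wrist");np.save("w8.npy",I);cv2.imwrite("pics/w8.png",I)
import pickle;pickle.dump(c,open("c8.pkl","wb"))
X=[.542,-.2243,.028];print(proj(c,X))
# tray outline: low-saturation vs yellowish table
k=blob(I,c,[.542,-.2243,.016],100,lambda g:(g[...,1]<45)&(g[...,2]>90))
e=cv2.fitEllipse(cv2.convexHull(k));print("tray rim",np.round(e[0],1),np.round(e[1],1),ray(c,*e[0],.016).round(4))
u,v=proj(c,X).round().astype(int);g=cv2.cvtColor(I,cv2.COLOR_BGR2GRAY)
for r in range(v-22,v+24,3):print(r,g[r,u-24:u+26:2].tolist())
E
```

```text
t 13.225 pos [ 0.4718 -0.2101  0.2875] yaw 3.0326 tilt 0.0008 F [ 0.41  0.17 -0.36] T [-0.011  0.021 -0.001] op 0.905 gf 0.0
0 0 -0.001 -71.3 -6.5 187.5 0.9
[269.95914452 229.97539736]
tray rim [267.  226.1] [100.8 107. ] [ 0.5405 -0.2282  0.016 ]
208 [151, 151, 150, 150, 152, 151, 151, 150, 151, 150, 150, 151, 151, 151, 151, 150, 151, 151, 150, 151, 151, 150, 151, 151, 150]
211 [150, 150, 151, 151, 152, 151, 152, 150, 150, 152, 154, 156, 154, 152, 152, 150, 150, 151, 150, 150, 151, 151, 151, 150, 150]
214 [150, 151, 151, 150, 149, 150, 152, 139, 77, 58, 53, 55, 55, 63, 107, 146, 156, 152, 150, 151, 150, 151, 150, 151, 151]
217 [150, 151, 150, 149, 150, 150, 76, 56, 59, 57, 57, 57, 57, 60, 59, 55, 103, 159, 151, 150, 150, 152, 151, 150, 151]
220 [151, 151, 149, 148, 155, 65, 50, 117, 152, 155, 156, 155, 157, 146, 65, 55, 54, 101, 130, 152, 151, 150, 150, 150, 150]
223 [150, 148, 149, 150, 117, 88, 156, 149, 138, 142, 141, 142, 135, 137, 154, 155, 56, 75, 115, 153, 150, 150, 151, 151, 150]
226 [150, 150, 149, 152, 100, 157, 119, 122, 146, 144, 143, 143, 141, 127, 125, 149, 156, 69, 10
[... 473 characters left out ...]
, 156, 151, 150, 151, 151, 151, 151, 151, 152, 151]
241 [151, 150, 150, 150, 151, 151, 145, 154, 152, 122, 80, 110, 130, 154, 152, 151, 150, 151, 150, 150, 151, 150, 151, 151, 150]
244 [151, 150, 151, 150, 151, 151, 151, 151, 151, 151, 151, 150, 151, 151, 151, 150, 151, 150, 151, 150, 151, 151, 151, 150, 150]
247 [150, 151, 150, 151, 150, 150, 151, 150, 151, 150, 151, 151, 151, 151, 150, 151, 149, 151, 150, 151, 151, 150, 151, 151, 151]
250 [151, 151, 151, 151, 150, 151, 150, 151, 151, 151, 150, 151, 151, 151, 150, 151, 151, 151, 150, 150, 151, 151, 150, 151, 151]
253 [150, 151, 151, 151, 151, 151, 150, 151, 150, 151, 150, 151, 149, 151, 150, 150, 150, 151, 151, 150, 151, 152, 150, 150, 151]
```

```bash
python3 - <<'E'
from h import *
import pickle
I=np.load("w8.npy");c=pickle.load(open("c8.pkl","rb"));h=cv2.cvtColor(I,cv2.COLOR_BGR2HSV)
for col in(264,267,270):print(col,[(r,int(h[r,col,1]),int(h[r,col,2])) for r in range(209,250)])
print("col through tray",[(r,int(h[r,267,1]),int(h[r,267,2])) for r in list(range(150,186))+list(range(262,296))])
for z in(0,.003,.016,.028):print(z,proj(c,[.5415,-.2265,z]))
E
```

```text
264 [(209, 16, 158), (210, 16, 159), (211, 16, 160), (212, 17, 167), (213, 19, 105), (214, 45, 62), (215, 43, 60), (216, 37, 62), (217, 43, 60), (218, 61, 54), (219, 5, 144), (220, 17, 164), (221, 10, 156), (222, 45, 148), (223, 72, 148), (224, 74, 148), (225, 72, 149), (226, 70, 149), (227, 72, 149), (228, 72, 149), (229, 72, 152), (230, 72, 149), (231, 72, 149), (232, 75, 105), (233, 58, 70), (234, 43, 59), (235, 35, 59), (236, 38, 60), (237, 40, 63), (238, 42, 61), (239, 46, 61), (240, 55, 51), (241, 26, 128), (242, 14, 160), (243, 3, 153), (244, 5, 152), (245, 10, 155), (246, 11, 156), (247, 12, 155), (248, 10, 154), (249, 12, 155)]
267 [(209, 14, 159), (210, 14, 159), (211, 20, 166), (212, 23, 136), (213, 43, 71), (214, 40, 57), (215, 43, 60), (216, 37, 62), (217, 39, 59), (218, 60, 55), (219, 19, 160), (220, 21, 167), (221, 11, 156), (222, 65, 149), (223, 75, 149), (224, 74, 149), (225, 72, 149), (226, 71, 148), (227, 72, 149), (228, 71, 148), (229, 73, 151), (230, 70, 152), (231, 80, 144), (232, 81, 135), (233, 72, 88), (234, 48, 64), (235, 38, 60), (236, 37, 62), (237, 40, 63
[... 1363 characters left out ...]
 156), (184, 15, 157), (185, 16, 157), (262, 7, 152), (263, 7, 153), (264, 8, 153), (265, 7, 153), (266, 7, 153), (267, 7, 154), (268, 7, 154), (269, 11, 164), (270, 29, 96), (271, 67, 57), (272, 51, 60), (273, 59, 61), (274, 80, 48), (275, 4, 143), (276, 3, 155), (277, 67, 149), (278, 79, 149), (279, 74, 149), (280, 75, 149), (281, 75, 149), (282, 74, 148), (283, 75, 150), (284, 74, 149), (285, 75, 149), (286, 75, 149), (287, 76, 150), (288, 75, 149), (289, 74, 149), (290, 74, 148), (291, 75, 149), (292, 75, 149), (293, 75, 149), (294, 76, 148), (295, 75, 149)]
0 [268.67199592 222.80817848]
0.003 [268.62334771 223.51583846]
0.016 [268.40515028 226.68984198]
0.028 [268.19240949 229.78447067]
```

```bash
python3 - <<'E'
from h import *
import pickle
c=pickle.load(open("c8.pkl","rb"))
P=ray(c,267.3,231.2,.028);print(P, "bore len",ray(c,267,241,.028)-ray(c,267,221.6,.028),"rim far edge",ray(c,267,276.6,.016),"near",ray(c,267,172.5,.016))
# aim: camera bias 1.8 mm in tool y; tool y unit
a=3.0326;g=P-np.array([np.sin(a),-np.cos(a),0])*.0018
print(g);plan([g[0],g[1],.075],a,.9);plan([g[0],g[1],.005],a,.9,3,[g[0],g[1],.075])
E
```

```text
[ 0.54327046 -0.2278482   0.028     ] bore len [ 0.02599704 -0.0030555   0.        ] rim far edge [ 0.61277117 -0.23672111  0.016     ] near [ 0.47053127 -0.22000327  0.016     ]
[ 0.54307466 -0.22963752  0.028     ]
t 13.275 pos [ 0.4721 -0.2089  0.2875] yaw 3.0342 tilt 0.001 F [ 0.14  0.34 -0.45] T [ 0.054 -0.014  0.003] op 0.902 gf 0.0
0 0 0.000 -14.6 -2.6 42.5 0.9; 0 0 0.000 -14.6 -2.6 42.5 0.9; 0 0 0.000 -14.6 -2.6 42.5 0.9; 0 0 0.000 -14.6 -2.6 42.5 0.9; 0 0 0.000 -14.6 -2.6 42.5 0.9
t 13.275 pos [ 0.4721 -0.2089  0.2875] yaw 3.0342 tilt 0.001 F [ 0.14  0.34 -0.45] T [ 0.054 -0.014  0.003] op 0.902 gf 0.0
0 0 0.001 0.0 0.0 23.3 0.9; 0 0 0.001 0.0 0.0 23.3 0.9; 0 0 0.001 0.0 0.0 23.3 0.9
```

Request:
servo_tool:
  commands: "0 0 0 -14.5 -2.5 42 0.9; 0 0 0 -14.5 -2.5 42 0.9; 0 0 0 -14.5 -2.5 42 0.9; 0 0 0 -14.5 -2.5 42 0.9; 0 0 0 -14.5 -2.5 42 0.9"

```text
time_s: 13.9
eef_pos: [0.544, -0.2274, 0.0766]
eef_rot: [0.0, 0.052, 0.999, 0.0]
wrist_force: [0.3, 0.4, 0.3]
opening: 0.899
grasp_force: 0.0
```

Request:
servo_tool:
  commands: "0 0 0 0 0 0 0.9; 0 0 0 0 0 0 0.9"

```text
time_s: 14.15
eef_pos: [0.5436, -0.2287, 0.0791]
eef_rot: [0.0, 0.053, 0.999, -0.0]
wrist_force: [-0.9, -0.5, -0.0]
opening: 0.897
grasp_force: 0.0
```

```bash
python3 -c "
from h import *
plan([.543,-.2296,.005],3.0336,.9,3)"
```

```text
t 14.15 pos [ 0.5436 -0.2287  0.0791] yaw 3.0365 tilt 0.0009 F [-0.87 -0.5  -0.03] T [-0.037 -0.027  0.026] op 0.897 gf 0.0
0 0 0.001 0.2 -0.3 24.7 0.9; 0 0 0.001 0.2 -0.3 24.7 0.9; 0 0 0.001 0.2 -0.3 24.7 0.9
```

Request:
servo_tool:
  commands: "0 0 0 0 -0.5 24 0.9; 0 0 0 0 -0.5 24 0.9; 0 0 0 0 0 20 0.9; 0 0 0 0 0 5 0.9; 0 0 0 0 0 0 0.9"

```text
time_s: 14.78
eef_pos: [0.5432, -0.2308, 0.0055]
eef_rot: [0.0, 0.053, 0.999, -0.0]
wrist_force: [-0.4, -0.5, 0.2]
opening: 0.896
grasp_force: 0.0
```

Request:
servo_tool:
  commands: "0 0 0 0 0 0 0.35; 0 0 0 0 0 0 0.35; 0 0 0 0 0 0 0.35; 0 0 0 0 0 0 0.35; 0 0 0 0 0 0 0.35"

```text
time_s: 15.4
eef_pos: [0.5435, -0.2312, 0.0058]
eef_rot: [0.001, 0.053, 0.999, -0.0]
wrist_force: [-0.6, -0.1, 5.5]
opening: 0.388
grasp_force: 61.0
```

```bash
python3 - <<'E'
from h import *
plan([.5336,.1952,.25],3.0336,.35)
E
```

```text
t 15.4 pos [ 0.5435 -0.2312  0.0058] yaw 3.0349 tilt 0.0018 F [-0.56 -0.1   5.5 ] T [-0.051  0.11   0.02 ] op 0.388 gf 61.0
0 0 0.000 6.1 47.0 -27.1 0.35; 0 0 0.000 6.2 47.0 -27.1 0.35; 0 0 0.000 6.2 47.0 -27.1 0.35; 0 0 0.000 6.2 47.0 -27.1 0.35; 0 0 0.000 6.2 47.0 -27.1 0.35
0 0 0.000 6.2 47.0 -27.1 0.35; 0 0 0.000 6.2 47.0 -27.1 0.35; 0 0 0.000 6.2 47.0 -27.1 0.35; 0 0 0.000 6.2 47.0 -27.1 0.35
```

Request:
servo_tool:
  commands: "0 0 0 0 0 -40 0.35; 0 0 0 6 30 -45 0.35; 0 0 0 6 45 -35 0.35; 0 0 0 6 45 -35 0.35; 0 0 0 6 45 -35 0.35"

```text
time_s: 16.02
eef_pos: [0.5359, -0.0626, 0.1956]
eef_rot: [-0.0, 0.054, 0.999, 0.0]
wrist_force: [0.4, 0.2, -0.3]
opening: 0.394
grasp_force: 60.3
```

Request:
servo_tool:
  commands: "0 0 0 6 50 -30 0.35; 0 0 0 6 50 -20 0.35; 0 0 0 6 50 0 0.35; 0 0 0 6 50 0 0.35; 0 0 0 6 40 0 0.35"

```text
time_s: 16.65
eef_pos: [0.5316, 0.1798, 0.2445]
eef_rot: [-0.0, 0.053, 0.999, 0.0]
wrist_force: [0.2, 0.1, -1.2]
opening: 0.386
grasp_force: 60.3
```

Request:
servo_tool:
  commands: "0 0 0 0 10 0 0.35; 0 0 0 0 0 0 0.35; 0 0 0 0 0 0 0.35"

```text
time_s: 17.02
eef_pos: [0.5335, 0.1865, 0.2446]
eef_rot: [-0.0, 0.054, 0.999, -0.0]
wrist_force: [-0.3, -0.2, -0.6]
opening: 0.392
grasp_force: 60.3
```

```bash
python3 - <<'E'
from h import *
plan([.5336,.1952,.215],3.0336,.35)
c=calibration("wrist");I=camera("wrist");np.save("w9.npy",I);cv2.imwrite("pics/w9.png",I)
import pickle;pickle.dump(c,open("c9.pkl","wb"))
o,R=tool();X=o["eef_pos"]+[0,0,.0222];u,v=proj(c,X);print(u,v)
h=cv2.cvtColor(I,cv2.COLOR_BGR2HSV)
for row in (300,306,312,318,324,330):print(row,[(int(h[row,k,1]),int(h[row,k,2])) for k in range(216,336,4)])
for col in (270,278,286):print(col,[(k,int(h[k,col,1]),int(h[k,col,2])) for k in range(255,375,3)])
E
```

```text
t 17.025 pos [0.5335 0.1865 0.2446] yaw 3.0336 tilt 0.0006 F [-0.3  -0.17 -0.6 ] T [0.    0.054 0.028] op 0.392 gf 60.3
0 0 -0.000 0.8 8.6 29.6 0.35
272.24282980266037 298.434712398455
300 [(31, 25), (43, 42), (45, 90), (53, 29), (73, 21), (59, 78), (56, 104), (59, 91), (57, 54), (57, 58), (56, 59), (54, 61), (57, 63), (57, 63), (60, 64), (59, 65), (61, 67), (57, 67), (58, 66), (59, 65), (61, 63), (59, 61), (57, 58), (55, 51), (56, 105), (56, 104), (35, 22), (51, 25), (41, 25), (44, 87)]
306 [(44, 23), (61, 21), (35, 22), (46, 28), (55, 23), (55, 56), (54, 103), (56, 100), (51, 55), (56, 59), (55, 60), (61, 63), (57, 63), (55, 65), (52, 64), (57, 67), (59, 65), (61, 67), (55, 65), (53, 67), (49, 63), (57, 63), (53, 58), (52, 64), (56, 104), (56, 105), (55, 23), (31, 25), (62, 29), (51, 20)]
312 [(35, 22), (51, 20), (71, 18), (44, 29), (46, 22), (73, 14), (57, 103), (58, 105), (58, 88), (52, 59), (53, 62), (56, 64), (56, 64), (58, 66), (54, 66), (54, 66), (57, 67), (53, 68), (51, 65), (52, 64), (52, 64), (58, 62), (53, 58), (55, 106), (54, 103), (54, 108), (32, 24), (55, 28), (46, 28)
[... 2130 characters left out ...]
79), (360, 6, 178), (363, 6, 178), (366, 6, 178), (369, 6, 179), (372, 6, 181)]
286 [(255, 54, 66), (258, 57, 67), (261, 60, 85), (264, 54, 109), (267, 56, 104), (270, 60, 107), (273, 76, 174), (276, 75, 174), (279, 75, 173), (282, 75, 173), (285, 75, 173), (288, 75, 174), (291, 75, 181), (294, 52, 59), (297, 54, 66), (300, 57, 67), (303, 54, 66), (306, 54, 66), (309, 58, 66), (312, 54, 66), (315, 47, 65), (318, 57, 67), (321, 49, 67), (324, 50, 66), (327, 52, 107), (330, 54, 137), (333, 54, 132), (336, 53, 134), (339, 55, 134), (342, 68, 128), (345, 7, 180), (348, 7, 179), (351, 6, 178), (354, 7, 179), (357, 7, 179), (360, 6, 178), (363, 6, 178), (366, 6, 178), (369, 6, 179), (372, 4, 179)]
```

```bash
python3 - <<'E'
from h import *
import pickle
c=pickle.load(open("c9.pkl","rb"));o,R=tool();z=o["eef_pos"][2]+.0222
A=ray(c,278,269.6,z);B=ray(c,278,328.6,z);M=(A+B)/2;print(A-B,M-o["eef_pos"],R.T@(M-o["eef_pos"]))
g=np.array([.5359,.1971])-(M-o["eef_pos"])[:2];print(g);plan([*g,.215],3.0336,.35)
E
```

```text
[-0.02688875  0.00288366  0.        ] [0.00093023 0.00224673 0.0222    ] [-0.00067681  0.00232468 -0.02220115]
[0.53496977 0.19485327]
t 17.075 pos [0.5335 0.1864 0.2447] yaw 3.0331 tilt 0.0005 F [-0.12  0.53 -1.85] T [ 0.023  0.052 -0.018] op 0.394 gf 60.3
0 0 -0.000 -0.5 8.6 29.7 0.35
```

Request:
servo_tool:
  commands: "0 0 0 -0.6 8.5 25 0.35; 0 0 0 0 0 20 0.35; 0 0 0 0 0 20 0.35; 0 0 0 0 0 7 0.35; 0 0 0 0 0 0 0.35"

```text
time_s: 17.7
eef_pos: [0.5348, 0.1954, 0.1727]
eef_rot: [-0.0, 0.054, 0.999, -0.0]
wrist_force: [-0.3, -0.3, -1.2]
opening: 0.393
grasp_force: 60.3
```

```bash
python3 -c "
from h import *
plan([.535,.1949,.155],3.0336,.35,1)"
```

```text
t 17.7 pos [0.5348 0.1954 0.1727] yaw 3.0338 tilt 0.0007 F [-0.32 -0.34 -1.2 ] T [ 0.029 -0.007  0.003] op 0.393 gf 60.3
0 0 0.000 -0.2 -0.5 17.7 0.35
```

Request:
servo_tool:
  commands: "0 0 0 -0.2 -0.5 6 0.35; 0 0 0 0 0 5 0.35; 0 0 0 0 0 4 0.35; 0 0 0 0 0 3 0.35; 0 0 0 0 0 0 0.35"

```text
time_s: 18.32
eef_pos: [0.5348, 0.1956, 0.1545]
eef_rot: [-0.0, 0.053, 0.999, -0.0]
wrist_force: [1.0, -0.1, -1.0]
opening: 0.392
grasp_force: 60.3
```

```bash
python3 -c "
from h import *
plan([.535,.1949,.1268],3.0336,.35,1)"
```

```text
t 18.325 pos [0.5348 0.1956 0.1545] yaw 3.035 tilt 0.0004 F [ 1.   -0.05 -1.  ] T [ 0.027  0.019 -0.008] op 0.392 gf 60.3
0 0 0.001 -0.2 -0.7 27.7 0.35
```

The tray's hub is over the bar with no force. Lower it on.

Request:
servo_tool:
  commands: "0 0 0 0 -0.3 7 0.35; 0 0 0 0 0 7 0.35; 0 0 0 0 0 6 0.35; 0 0 0 0 0 3 0.35; 0 0 0 0 0 0 0.35"

```text
time_s: 18.95
eef_pos: [0.5348, 0.1953, 0.1314]
eef_rot: [-0.0, 0.053, 0.999, -0.0]
wrist_force: [-0.4, -1.4, -0.6]
opening: 0.389
grasp_force: 60.3
```

Request:
servo_tool:
  commands: "0 0 0 0 0 2 0.35; 0 0 0 0 0 1 0.35; 0 0 0 0 0 1 0.35; 0 0 0 0 0 0 0.35"

```text
time_s: 19.45
eef_pos: [0.5349, 0.1953, 0.1278]
eef_rot: [-0.0, 0.053, 0.999, 0.0]
wrist_force: [0.1, -0.3, -1.3]
opening: 0.388
grasp_force: 60.3
```

```bash
python3 -c "
from h import *
plan([.535,.1949,.1268],3.0336,.35,1)"
```

```text
t 19.45 pos [0.5349 0.1953 0.1278] yaw 3.0348 tilt 0.0001 F [ 0.15 -0.3  -1.27] T [-0.057 -0.018 -0.002] op 0.388 gf 60.3
0 0 0.001 -0.1 -0.4 1.0 0.35
```

Request:
servo_tool:
  commands: "0 0 0 0 0 1 0.35; 0 0 0 0 0 0.5 0.35; 0 0 0 0 0 0 0.85; 0 0 0 0 0 0 0.85; 0 0 0 0 0 0 0.85"

```text
time_s: 20.08
eef_pos: [0.5351, 0.1953, 0.1264]
eef_rot: [0.0, 0.053, 0.999, 0.0]
wrist_force: [0.6, 0.7, -0.4]
opening: 0.848
grasp_force: 0.0
```

Request:
servo_tool:
  commands: "0 0 0 0 0 0 0.85; 0 0 0 0 0 -20 0.85; 0 0 0 0 0 -40 0.85; 0 0 0 0 0 -40 0.85; 0 0 0 0 0 0 0.85"

```text
time_s: 20.7
eef_pos: [0.5373, 0.1957, 0.2305]
eef_rot: [0.004, 0.053, 0.999, 0.001]
wrist_force: [-1.1, -0.1, 0.1]
opening: 0.847
grasp_force: 0.0
```

```bash
python3 -c "
from h import *
plan([.415,-.022,.21],2.926,.85)
c=calibration('wrist');I=camera('wrist');cv2.imwrite('pics/w10.png',I)"
```

```text
t 20.7 pos [0.5373 0.1957 0.2305] yaw 3.0349 tilt 0.0077 F [-1.11 -0.07  0.15] T [-0.     0.01  -0.039] op 0.847 gf 0.0
0 0 0.022 19.7 -45.9 4.1 0.85; 0 0 0.022 18.7 -46.3 4.1 0.85; 0 0 0.022 17.7 -46.7 4.1 0.85; 0 0 0.022 16.6 -47.1 4.1 0.85; 0 0 0.022 15.6 -47.4 4.1 0.85
```

View pics/w10.png

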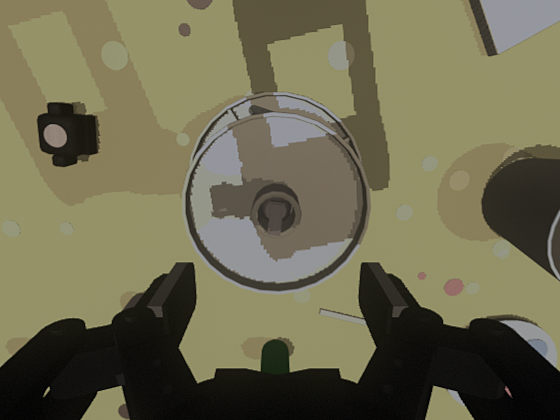

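The upper tray lies level on the stack, and the stud shows in its hub at (277,212). On to the knob.

Request:
servo_tool:
  commands: "0 0 0.022 20 -46 0 0.85; 0 0 0.022 19 -46 4 0.85; 0 0 0.022 18 -47 4 0.85; 0 0 0.022 17 -47 8 0.85; 0 0 0.022 16 -40 8 0.85"

```text
time_s: 21.38
eef_pos: [0.4105, -0.0158, 0.2007]
eef_rot: [-0.001, 0.109, 0.994, 0.0]
wrist_force: [0.2, -0.7, 0.0]
opening: 0.848
grasp_force: 0.0
```

Request:
servo_tool:
  commands: "0 0 0 5 -5 0 0.85; 0 0 0 0 0 0 0.85; 0 0 0 0 0 0 0.85"

```text
time_s: 21.75
eef_pos: [0.4068, -0.0179, 0.2023]
eef_rot: [0.0, 0.108, 0.994, 0.0]
wrist_force: [0.3, 0.3, 0.7]
opening: 0.85
grasp_force: 0.0
```

```bash
python3 - <<'E'
from h import *
plan([.4657,-.0127,.1],2.926,.85,1)
c=calibration("wrist");I=camera("wrist");np.save("w11.npy",I)
import pickle;pickle.dump(c,open("c11.pkl","wb"))
X=[.4657,-.0109,.038];print(proj(c,X))
for z in (40,50,60):
    k=blob(I,c,X,60,lambda g:g[...,2]<z)
    (cx,cy),s,a=cv2.minAreaRect(k);print(z,(cx,cy),s,a,ray(c,cx,cy,.03).round(4),cv2.contourArea(k))
# white disc on top
k=blob(I,c,X,25,lambda g:(g[...,2]>100));e=cv2.fitEllipse(k);P=ray(c,*e[0],.038);print("disc",e,P.round(4))
h=cv2.cvtColor(I,cv2.COLOR_BGR2HSV)[...,2];u,v=proj(c,X).round().astype(int)
for r in range(v-40,v+42,4):print(r,h[r,u-40:u+42:3].tolist())
print(u,v)
E
```

```text
t 21.75 pos [ 0.4068 -0.0179  0.2023] yaw 2.9259 tilt 0.0004 F [0.29 0.32 0.73] T [-0.035 -0.03   0.019] op 0.85 gf 0.0
0 0 -0.000 -56.4 17.7 102.3 0.85
[294.61793697 248.01188922]
40 (294.0, 244.0) (62.0, 38.0) 90.0 [ 0.4647 -0.0109  0.03  ] 1831.0
50 (294.0, 244.0) (62.0, 38.0) 90.0 [ 0.4647 -0.0109  0.03  ] 1850.0
60 (294.0, 244.0) (62.0, 38.0) 90.0 [ 0.4647 -0.0109  0.03  ] 1882.5
disc ((310.9498291015625, 250.50302124023438), (19.426166534423828, 52.6146125793457), 3.6181068420410156) [0.4718 0.0043 0.038 ]
208 [154, 153, 152, 153, 153, 151, 153, 141, 142, 147, 141, 120, 70, 92, 95, 90, 157, 153, 155, 153, 153, 154, 153, 151, 152, 152, 152, 155]
212 [154, 153, 153, 152, 152, 152, 152, 139, 141, 140, 142, 72, 68, 75, 74, 97, 159, 152, 153, 152, 153, 152, 153, 152, 151, 151, 152, 151]
216 [154, 153, 153, 153, 152, 153, 153, 147, 151, 145, 154, 27, 31, 33, 32, 59, 164, 141, 137, 160, 153, 152, 152, 152, 152, 152, 151, 151]
220 [153, 153, 153, 155, 140, 141, 133, 31, 35, 32, 32, 36, 40, 40, 38, 37, 31, 32, 32, 71, 153, 153, 152, 153, 153, 153, 153, 153]
224 [153, 152, 153, 147, 142,
[... 1626 characters left out ...]
4, 153, 154, 152, 152, 153, 157, 28, 47, 46, 47, 34, 155, 152, 153, 153, 153, 153, 153, 152, 153, 153, 153, 152]
276 [153, 154, 154, 154, 153, 153, 153, 154, 154, 153, 154, 156, 156, 155, 153, 153, 152, 154, 153, 152, 153, 153, 153, 153, 152, 153, 153, 153]
280 [154, 154, 153, 154, 154, 154, 153, 153, 152, 153, 153, 153, 154, 153, 153, 153, 154, 153, 153, 152, 153, 153, 152, 153, 153, 154, 153, 152]
284 [153, 153, 152, 154, 154, 153, 153, 153, 153, 154, 153, 153, 153, 153, 153, 153, 153, 154, 153, 153, 154, 153, 153, 152, 154, 153, 153, 153]
288 [154, 154, 154, 153, 153, 153, 153, 154, 153, 155, 154, 154, 154, 153, 154, 153, 154, 153, 153, 153, 153, 153, 154, 153, 153, 153, 153, 153]
295 248
```

The knob is in line with the tool (dark block, 62x38 px at 90°) and its top disc is at (294,248), as predicted. Descend on it.

```bash
python3 - <<'E'
from h import *
plan([.4654,-.013,.07],2.926,.85)
E
```

```text
t 21.8 pos [ 0.4069 -0.0178  0.2023] yaw 2.9263 tilt 0.0003 F [-0.37 -0.09  0.9 ] T [0.001 0.064 0.037] op 0.847 gf 0.0
0 0 0.000 -18.7 5.7 44.1 0.85; 0 0 0.000 -18.7 5.7 44.1 0.85; 0 0 0.000 -18.7 5.7 44.1 0.85
```

Request:
servo_tool:
  commands: "0 0 0 -18.7 5.7 44 0.85; 0 0 0 -18.7 5.7 44 0.85; 0 0 0 -18.7 5.7 44 0.85; 0 0 0 0 0 0 0.85; 0 0 0 0 0 0 0.85"

```text
time_s: 22.42
eef_pos: [0.4652, -0.0135, 0.071]
eef_rot: [0.0, 0.108, 0.994, -0.0]
wrist_force: [0.3, 0.1, 0.6]
opening: 0.852
grasp_force: 0.0
```

```bash
python3 - <<'E'
from h import *
plan([.4654,-.013,.007],2.926,.85,3)
E
```

```text
t 22.425 pos [ 0.4652 -0.0135  0.071 ] yaw 2.9261 tilt 0.0003 F [0.34 0.11 0.56] T [0.045 0.    0.034] op 0.852 gf 0.0
0 0 0.000 -0.0 0.2 21.3 0.85; 0 0 0.000 -0.0 0.2 21.3 0.85; 0 0 0.000 -0.0 0.2 21.3 0.85
```

Request:
servo_tool:
  commands: "0 0 0 0 0 24 0.85; 0 0 0 0 0 24 0.85; 0 0 0 0 0 15 0.85; 0 0 0 0 0 0 0.85; 0 0 0 0 0 0 0.4"

```text
time_s: 23.05
eef_pos: [0.4658, -0.0142, 0.0085]
eef_rot: [0.001, 0.108, 0.994, -0.0]
wrist_force: [-0.2, -0.4, -0.1]
opening: 0.656
grasp_force: 0.0
```

Request:
servo_tool:
  commands: "0 0 0 0 0 0 0.4; 0 0 0 0 0 0 0.4; 0 0 0 0 0 0 0.4; 0 0 0 0 0 0 0.4; 0 0 0 0 0 0 0.4"

```text
time_s: 23.68
eef_pos: [0.466, -0.0143, 0.0086]
eef_rot: [0.001, 0.108, 0.994, -0.0]
wrist_force: [-0.3, 0.4, 6.7]
opening: 0.458
grasp_force: 61.0
```

```bash
python3 - <<'E'
from h import *
plan([.5355,.1952,.26],2.926,.4)
c=calibration("wrist");I=camera("wrist");o,R=tool();p=o["eef_pos"];X=[p[0],p[1],.038]
print(proj(c,X))
k=blob(I,c,X,60,lambda g:g[...,2]>110);e=cv2.fitEllipse(k);P=ray(c,*e[0],.038)
print(e,R.T@(P-p),cv2.contourArea(k))
E
```

```text
t 23.675 pos [ 0.466  -0.0143  0.0086] yaw 2.9249 tilt 0.0023 F [-0.33  0.44  6.74] T [ 0.157  0.171 -0.035] op 0.458 gf 61.0
0 0 -0.000 -3.3 31.4 -35.9 0.4; 0 0 -0.000 -3.3 31.4 -35.9 0.4; 0 0 -0.000 -3.3 31.4 -35.9 0.4; 0 0 -0.000 -3.3 31.4 -35.9 0.4; 0 0 -0.000 -3.3 31.4 -35.9 0.4
0 0 -0.000 -3.3 31.4 -35.9 0.4; 0 0 -0.000 -3.3 31.4 -35.9 0.4
[272.48333535 308.59398862]
((239.13035583496094, 352.75238037109375), (36.807308197021484, 46.338172912597656), 123.76695251464844) [-0.02033179 -0.01348835 -0.02936407] 1015.5
```

Request:
servo_tool:
  commands: "0 0 0 0 5 -50 0.4; 0 0 0 -3 31 -50 0.4; 0 0 0 -4 34 -40 0.4; 0 0 0 -4 34 -40 0.4; 0 0 0 -4 34 -40 0.4"

```text
time_s: 24.35
eef_pos: [0.5091, 0.1187, 0.2291]
eef_rot: [0.0, 0.108, 0.994, 0.0]
wrist_force: [1.0, -0.1, -2.1]
opening: 0.457
grasp_force: 61.0
```

Request:
servo_tool:
  commands: "0 0 0 -4 34 -15 0.4; 0 0 0 -4 34 0 0.4; 0 0 0 0 14 0 0.4; 0 0 0 0 0 0 0.4"

```text
time_s: 24.85
eef_pos: [0.534, 0.1963, 0.2418]
eef_rot: [-0.001, 0.107, 0.994, -0.0]
wrist_force: [0.3, -0.1, -0.7]
opening: 0.459
grasp_force: 61.0
```

```bash
python3 - <<'E'
from h import *
plan([.5355,.1952,.19],2.926,.4,1)
c=calibration("wrist");I=camera("wrist");np.save("w12.npy",I);o,R=tool();p=o["eef_pos"];X=[p[0],p[1],p[2]+.0294]
u,v=proj(c,X).round().astype(int);print(u,v)
k=blob(I,c,X,40,lambda g:g[...,2]>95);e=cv2.fitEllipse(k);P=ray(c,*e[0],X[2])
print(e,R.T@(P-p),cv2.contourArea(k))
h=cv2.cvtColor(I,cv2.COLOR_BGR2HSV)[...,2]
for r in range(v-80,v+60,7):print(r,h[r,u-72:u+84:6].tolist())
E
```

```text
t 24.85 pos [0.534  0.1963 0.2418] yaw 2.9262 tilt 0.0013 F [ 0.32 -0.06 -0.68] T [-0.02   0.041 -0.065] op 0.459 gf 61.0
0 0 0.000 -1.6 -0.7 51.8 0.4
271 309
((278.3729248046875, 307.4032897949219), (50.52193069458008, 114.5013198852539), 52.08816146850586) [ 0.00054732  0.0029858  -0.02940227] 137.5
229 [97, 183, 184, 184, 183, 183, 32, 28, 25, 25, 27, 29, 29, 27, 26, 27, 23, 24, 26, 26, 53, 140, 141, 141, 142, 107]
236 [64, 191, 184, 183, 184, 184, 33, 35, 31, 28, 26, 28, 31, 30, 31, 30, 25, 26, 26, 29, 31, 141, 139, 133, 186, 190]
243 [81, 87, 188, 189, 188, 198, 33, 33, 31, 31, 25, 31, 29, 29, 31, 30, 23, 27, 30, 31, 34, 193, 186, 186, 182, 69]
250 [182, 72, 151, 188, 187, 192, 32, 29, 27, 27, 24, 26, 27, 25, 26, 27, 22, 21, 25, 23, 30, 188, 187, 181, 73, 80]
257 [182, 197, 73, 109, 57, 40, 31, 28, 25, 26, 23, 23, 24, 21, 25, 23, 22, 24, 25, 25, 27, 31, 54, 63, 55, 181]
264 [180, 181, 187, 58, 59, 29, 29, 28, 27, 24, 20, 21, 19, 21, 20, 20, 24, 25, 24, 26, 26, 24, 56, 57, 184, 181]
271 [126, 39, 43, 59, 57, 28, 28, 25, 25, 22, 19, 20, 20, 17, 18, 19, 20, 22, 21, 24, 25, 26, 59, 
[... 769 characters left out ...]
, 22]
327 [21, 22, 20, 18, 19, 108, 22, 20, 21, 21, 93, 91, 91, 93, 90, 89, 97, 22, 20, 20, 17, 107, 16, 18, 20, 21]
334 [20, 18, 20, 18, 21, 182, 20, 21, 23, 21, 21, 22, 38, 59, 34, 19, 18, 21, 18, 17, 18, 180, 19, 19, 20, 18]
341 [19, 21, 19, 13, 21, 178, 151, 19, 20, 24, 20, 23, 22, 21, 20, 22, 21, 17, 19, 19, 142, 179, 21, 10, 20, 20]
348 [21, 21, 19, 16, 155, 178, 179, 179, 179, 177, 189, 21, 21, 19, 16, 20, 44, 41, 68, 186, 179, 178, 128, 12, 19, 18]
355 [17, 20, 20, 17, 180, 179, 178, 180, 179, 179, 190, 21, 25, 24, 24, 23, 43, 41, 28, 179, 179, 179, 180, 14, 18, 16]
362 [20, 17, 19, 19, 180, 179, 179, 179, 179, 179, 187, 24, 20, 24, 23, 24, 44, 42, 39, 179, 179, 179, 182, 17, 16, 18]
```

```bash
python3 - <<'E'
from h import *
I=np.load("w12.npy");c=calibration("wrist");o,R=tool();p=o["eef_pos"];z=p[2]+.0294
g=cv2.cvtColor(I,cv2.COLOR_BGR2GRAY)[275:341,240:318];k=max(cv2.findContours((g>50).astype(np.uint8),0,1)[0],key=cv2.contourArea)
e=cv2.fitEllipse(k);uv=np.array(e[0])+[240,275];P=ray(c,*uv,z);print(uv,e[1],R.T@(P-p))
t=np.array([.5359,.1971])-(P-p)[:2];print("TCP goal",t);plan([*t,.19],2.926,.4,1)
E
```

```text
[277.03824615 308.77746201] (49.463287353515625, 56.671478271484375) [-0.00013859  0.00176924 -0.02940188]
TCP goal [0.53534684 0.19538133]
t 24.9 pos [0.534  0.1955 0.2418] yaw 2.9253 tilt 0.0015 F [-0.71 -0.34 -2.07] T [ 0.027 -0.054 -0.034] op 0.46 gf 61.0
0 0 -0.001 -1.4 0.1 51.8 0.4
```

Request:
servo_tool:
  commands: "0 0 0 -0.7 0 20 0.4; 0 0 0 -0.5 0 20 0.4; 0 0 0 0 0 20 0.4; 0 0 0 0 0 12 0.4; 0 0 0 0 0 0 0.4"

```text
time_s: 25.52
eef_pos: [0.535, 0.1948, 0.1694]
eef_rot: [-0.001, 0.109, 0.994, -0.0]
wrist_force: [0.3, -0.1, -1.1]
opening: 0.456
grasp_force: 61.0
```

```bash
python3 - <<'E'
from h import *
plan([.5353,.1954,.1636],2.926,.4,1)
E
```

```text
t 25.525 pos [0.535  0.1948 0.1694] yaw 2.9239 tilt 0.0023 F [ 0.29 -0.14 -1.12] T [0.028 0.025 0.007] op 0.456 gf 61.0
0 0 -0.002 -0.2 0.6 5.8 0.4
```

Request:
servo_tool:
  commands: "0 0 0 0 0.4 2 0.4; 0 0 0 0 0 2 0.4; 0 0 0 0 0 1 0.4; 0 0 0 0 0 1 0.4; 0 0 0 0 0 0 0.4"

```text
time_s: 26.15
eef_pos: [0.5358, 0.1961, 0.1643]
eef_rot: [-0.0, 0.108, 0.994, -0.0]
wrist_force: [-0.5, -0.1, -1.1]
opening: 0.457
grasp_force: 61.0
```

Request:
servo_tool:
  commands: "0 0 0 0 0 1 0.4; 0 0 0 0 0 0 0.4"

```text
time_s: 26.4
eef_pos: [0.5357, 0.1961, 0.1632]
eef_rot: [-0.0, 0.108, 0.994, -0.0]
wrist_force: [0.1, -0.1, -1.1]
opening: 0.455
grasp_force: 61.0
```

Request:
servo_tool:
  commands: "0 0 0 0 0 1 0.4; 0 0 0 0 0 0 0.4"

```text
time_s: 26.65
eef_pos: [0.5358, 0.1961, 0.1622]
eef_rot: [-0.0, 0.108, 0.994, -0.0]
wrist_force: [1.0, -0.9, -1.3]
opening: 0.458
grasp_force: 61.0
```

```bash
python3 - <<'E'
from h import *
plan([.5353,.1954,.1636],2.926,.4,1)
E
```

```text
t 26.65 pos [0.5358 0.1961 0.1622] yaw 2.9247 tilt 0.0002 F [ 1.02 -0.9  -1.34] T [ 0.039  0.022 -0.004] op 0.458 gf 61.0
0 0 -0.001 0.3 -0.8 -1.4 0.4
```

Request:
servo_tool:
  commands: "0 0 0 0.3 -0.6 1 0.4; 0 0 0 0 0 0 0.4"

```text
time_s: 26.9
eef_pos: [0.5353, 0.1955, 0.1612]
eef_rot: [-0.0, 0.108, 0.994, -0.0]
wrist_force: [-0.4, -0.7, -1.7]
opening: 0.456
grasp_force: 61.0
```

Request:
servo_tool:
  commands: "0 0 0 0 0 1 0.4; 0 0 0 0 0 0 0.4"

```text
time_s: 27.15
eef_pos: [0.5354, 0.1955, 0.1602]
eef_rot: [-0.0, 0.108, 0.994, -0.0]
wrist_force: [-0.2, 0.6, -1.7]
opening: 0.456
grasp_force: 61.0
```

Request:
servo_tool:
  commands: "0 0 0 0 0 1 0.4; 0 0 0 0 0 0 0.4"

```text
time_s: 27.4
eef_pos: [0.5353, 0.1956, 0.1592]
eef_rot: [-0.0, 0.108, 0.994, -0.0]
wrist_force: [0.1, -1.4, -1.0]
opening: 0.459
grasp_force: 61.0
```

```bash
python3 - <<'E'
from h import *
plan([.5353,.1954,.1566],2.926,.4,1)
E
```

```text
t 27.4 pos [0.5353 0.1956 0.1592] yaw 2.9248 tilt 0.0002 F [ 0.06 -1.36 -1.03] T [-0.006  0.021 -0.072] op 0.459 gf 61.0
0 0 -0.001 -0.0 -0.2 2.6 0.4
```

No resistance well below the bar's top, so the slot has passed over the bar. Press down in small steps.

Request:
servo_tool:
  commands: "0 0 0 0 0 1 0.4; 0 0 0 0 0 1 0.4; 0 0 0 0 0 1 0.4; 0 0 0 0 0 0 0.4"

```text
time_s: 27.9
eef_pos: [0.5356, 0.1956, 0.1566]
eef_rot: [0.0, 0.108, 0.994, 0.0]
wrist_force: [-1.3, 0.2, 0.5]
opening: 0.453
grasp_force: 61.2
```

Request:
servo_tool:
  commands: "0 0 0 0 0 1 0.4; 0 0 0 0 0 1 0.4; 0 0 0 0 0 0 0.4"

```text
time_s: 28.28
eef_pos: [0.5356, 0.1956, 0.1545]
eef_rot: [0.0, 0.108, 0.994, 0.0]
wrist_force: [-1.0, -0.2, 2.7]
opening: 0.461
grasp_force: 61.5
```

Request:
servo_tool:
  commands: "0 0 0 0 0 1 0.4; 0 0 0 0 0 0 0.4"

```text
time_s: 28.52
eef_pos: [0.5356, 0.1956, 0.1534]
eef_rot: [0.0, 0.108, 0.994, 0.0]
wrist_force: [-1.1, -0.1, 4.3]
opening: 0.458
grasp_force: 61.6
```

```bash
python3 - <<'E'
from h import *
plan([.5353,.1954,.1486],2.926,.4,1)
E
```

```text
t 28.525 pos [0.5356 0.1956 0.1534] yaw 2.9248 tilt 0.0004 F [-1.08 -0.11  4.28] T [-0.033  0.13  -0.002] op 0.458 gf 61.6
0 0 -0.001 0.2 -0.2 4.8 0.4
```

Request:
servo_tool:
  commands: "0 0 0 0 0 1 0.4; 0 0 0 0 0 1 0.4; 0 0 0 0 0 1 0.4; 0 0 0 0 0 0 0.4"

```text
time_s: 29.02
eef_pos: [0.5357, 0.1956, 0.1507]
eef_rot: [0.0, 0.108, 0.994, 0.0]
wrist_force: [-1.5, -0.4, 6.7]
opening: 0.458
grasp_force: 61.9
```

Request:
servo_tool:
  commands: "0 0 0 0 0 1 0.4; 0 0 0 0 0 0 0.4; 0 0 0 0 0 0 0.4"

```text
time_s: 29.4
eef_pos: [0.5357, 0.1956, 0.1499]
eef_rot: [0.0, 0.108, 0.994, 0.0]
wrist_force: [-1.2, -1.2, 7.2]
opening: 0.456
grasp_force: 62.0
```

Request:
servo_tool:
  commands: "0 0 0 0 0 0.6 0.4; 0 0 0 0 0 0 0.4"

```text
time_s: 29.65
eef_pos: [0.5358, 0.1956, 0.1495]
eef_rot: [0.0, 0.108, 0.994, 0.0]
wrist_force: [-2.0, -0.8, 7.3]
opening: 0.461
grasp_force: 62.1
```

```bash
python3 - <<'E'
from h import *
plan([.5353,.1954,.1486],2.926,.4,1)
E
```

```text
t 29.65 pos [0.5358 0.1956 0.1495] yaw 2.9249 tilt 0.001 F [-2.05 -0.82  7.31] T [-0.12   0.425 -0.021] op 0.461 gf 62.1
0 0 -0.001 0.5 -0.3 0.9 0.4
```

Request:
servo_tool:
  commands: "0 0 0 0.2 0 0.6 0.4; 0 0 0 0 0 0 0.4; 0 0 0.05 0 0 0 0.4; 0 0 0.05 0 0 0 0.4; 0 0 0 0 0 0 0.4"

```text
time_s: 30.28
eef_pos: [0.5361, 0.1958, 0.1492]
eef_rot: [0.001, 0.158, 0.987, 0.0]
wrist_force: [-1.1, -0.7, 7.5]
opening: 0.456
grasp_force: 62.1
```

```bash
python3 - <<'E'
from h import *
plan([.5353,.1954,.1486],2.926,.4,1);print(get_obs()["q"][5])
E
```

```text
t 30.275 pos [0.5361 0.1958 0.1492] yaw 2.8243 tilt 0.0023 F [-1.13 -0.66  7.54] T [-0.075  0.127  0.   ] op 0.456 gf 62.1
0 0 -0.102 0.7 -0.6 0.6 0.4
-1.1113442565571845
```

Request:
servo_tool:
  commands: "0 0 0.05 0 0 0 0.4; 0 0 0.05 0 0 0 0.4; 0 0 0 0 0 0 0.4"

```text
time_s: 30.65
eef_pos: [0.5363, 0.1958, 0.1493]
eef_rot: [0.001, 0.207, 0.978, 0.0]
wrist_force: [0.1, -0.3, 7.5]
opening: 0.457
grasp_force: 62.1
```

```bash
python3 - <<'E'
from h import *
plan([.5357,.1956,.1489],2.926,.4,1)
E
```

```text
t 30.65 pos [0.5363 0.1958 0.1493] yaw 2.7243 tilt 0.0027 F [ 0.09 -0.29  7.5 ] T [-0.013  0.089 -0.022] op 0.457 gf 62.1
0 0 -0.202 0.5 -0.4 0.4 0.4
```

It turns freely. Continue.

Request:
servo_tool:
  commands: "0 0 0.08 0 0 0.3 0.4; 0 0 0.08 0 0 0 0.4; 0 0 0.08 0 0 0 0.4; 0 0 0.08 0 0 0 0.4; 0 0 0 0 0 0 0.4"

```text
time_s: 31.28
eef_pos: [0.5365, 0.1958, 0.1491]
eef_rot: [0.001, 0.361, 0.933, 0.001]
wrist_force: [-0.3, 0.2, 8.4]
opening: 0.458
grasp_force: 62.1
```

```bash
python3 - <<'E'
from h import *
plan([.5357,.1956,.1489],2.926,.4,1)
E
```

```text
t 31.275 pos [0.5365 0.1958 0.1491] yaw 2.4039 tilt 0.0031 F [-0.29  0.21  8.38] T [-0.056  0.058 -0.078] op 0.458 gf 62.1
0 0 -0.522 0.5 -0.6 0.2 0.4
```

Request:
servo_tool:
  commands: "0 0 0.08 0 0 0 0.4; 0 0 0.08 0 0 0 0.4; 0 0 0.08 0 0 0 0.4; 0 0 0.08 0 0 0 0.4; 0 0 0 0 0 0 0.4"

```text
time_s: 31.9
eef_pos: [0.5365, 0.1958, 0.1491]
eef_rot: [0.001, 0.505, 0.863, 0.001]
wrist_force: [0.4, -0.4, 8.6]
opening: 0.46
grasp_force: 62.1
```

```bash
python3 - <<'E'
from h import *
plan([.5357,.1956,.1489],2.926,.4,1)
E
```

```text
t 31.9 pos [0.5365 0.1958 0.1491] yaw 2.0839 tilt 0.0031 F [ 0.38 -0.37  8.56] T [-0.083  0.028 -0.082] op 0.46 gf 62.1
0 0 -0.842 0.2 -0.8 0.2 0.4
```

Request:
servo_tool:
  commands: "0 0 0.08 0 0 0 0.4; 0 0 0.08 0 0 0 0.4; 0 0 0.08 0 0 0 0.4; 0 0 0.08 0 0 0 0.4; 0 0 0 0 0 0 0.4"

```text
time_s: 32.52
eef_pos: [0.5365, 0.1958, 0.1491]
eef_rot: [0.001, 0.636, 0.772, 0.001]
wrist_force: [-0.1, 0.0, 8.4]
opening: 0.455
grasp_force: 62.1
```

Request:
servo_tool:
  commands: "0 0 0.03 0 0 0 0.4; 0 0 0.03 0 0 0 0.4; 0 0 0.02 0 0 0 0.4; 0 0 0 0 0 0 0.4"

```text
time_s: 33.02
eef_pos: [0.5365, 0.1958, 0.1491]
eef_rot: [0.001, 0.666, 0.746, 0.001]
wrist_force: [0.4, 0.5, 8.3]
opening: 0.459
grasp_force: 62.2
```

```bash
python3 - <<'E'
from h import *
plan([.5357,.1956,.1489],2.926,.4,1)
E
```

```text
t 33.025 pos [0.5365 0.1958 0.1491] yaw 1.6847 tilt 0.0031 F [0.42 0.5  8.35] T [-0.043  0.02  -0.028] op 0.459 gf 62.2
0 0 -1.241 -0.1 -0.8 0.2 0.4
```

Turned 1.24 rad; now small steps to find the stop.

Request:
servo_tool:
  commands: "0 0 0.03 0 0 0 0.4; 0 0 0.02 0 0 0 0.4; 0 0 0 0 0 0 0.4"

```text
time_s: 33.4
eef_pos: [0.5365, 0.1958, 0.1491]
eef_rot: [0.001, 0.684, 0.729, 0.001]
wrist_force: [-0.8, -0.5, 8.2]
opening: 0.458
grasp_force: 62.2
```

```bash
python3 - <<'E'
from h import *
plan([.5357,.1956,.1489],2.926,.4,1)
E
```

```text
t 33.4 pos [0.5365 0.1958 0.1491] yaw 1.6347 tilt 0.0031 F [-0.84 -0.49  8.15] T [-0.09   0.014 -0.021] op 0.458 gf 62.2
0 0 -1.291 -0.1 -0.8 0.2 0.4
```

Request:
servo_tool:
  commands: "0 0 0.02 0 0 0 0.4; 0 0 0.01 0 0 0 0.4; 0 0 0 0 0 0 0.4"

```text
time_s: 33.78
eef_pos: [0.5365, 0.1957, 0.1491]
eef_rot: [0.001, 0.695, 0.719, 0.001]
wrist_force: [0.8, 0.3, 8.4]
opening: 0.457
grasp_force: 62.2
```

```bash
python3 - <<'E'
from h import *
plan([.5357,.1956,.1489],2.926,.4,1)
E
```

```text
t 33.775 pos [0.5365 0.1957 0.1491] yaw 1.6048 tilt 0.0031 F [0.85 0.33 8.39] T [-0.088 -0.001  0.021] op 0.457 gf 62.2
0 0 -1.321 -0.1 -0.8 0.2 0.4
```

Request:
servo_tool:
  commands: "0 0 0.015 0 0 0 0.4; 0 0 0 0 0 0 0.4"

```text
time_s: 34.02
eef_pos: [0.5365, 0.1957, 0.1491]
eef_rot: [0.001, 0.7, 0.714, 0.001]
wrist_force: [-0.2, 0.0, 7.7]
opening: 0.46
grasp_force: 62.2
```

```bash
python3 - <<'E'
from h import *
plan([.5357,.1956,.1489],2.926,.4,1)
E
```

```text
t 34.025 pos [0.5365 0.1957 0.1491] yaw 1.5897 tilt 0.0031 F [-0.24  0.    7.74] T [-0.031  0.018  0.014] op 0.46 gf 62.2
0 0 -1.336 -0.1 -0.8 0.2 0.4
```

Request:
servo_tool:
  commands: "0 0 0.015 0 0 0 0.4; 0 0 0 0 0 0 0.4"

```text
time_s: 34.28
eef_pos: [0.5365, 0.1957, 0.1491]
eef_rot: [0.001, 0.706, 0.709, 0.001]
wrist_force: [-0.3, 0.6, 8.9]
opening: 0.456
grasp_force: 62.2
```

```bash
python3 - <<'E'
from h import *
plan([.5357,.1956,.1489],2.926,.4,1)
E
```

```text
t 34.275 pos [0.5365 0.1957 0.1491] yaw 1.5747 tilt 0.0031 F [-0.32  0.65  8.86] T [-0.094  0.036  0.057] op 0.456 gf 62.2
0 0 -1.351 -0.1 -0.8 0.2 0.4
```

Request:
servo_tool:
  commands: "0 0 0.015 0 0 0 0.4; 0 0 0 0 0 0 0.4"

```text
time_s: 34.52
eef_pos: [0.5365, 0.1958, 0.1491]
eef_rot: [0.001, 0.711, 0.703, 0.001]
wrist_force: [0.1, -0.3, 7.7]
opening: 0.461
grasp_force: 62.2
```

```bash
python3 - <<'E'
from h import *
plan([.5357,.1956,.1489],2.926,.4,1)
E
```

```text
t 34.525 pos [0.5365 0.1958 0.1491] yaw 1.5598 tilt 0.0031 F [ 0.1  -0.33  7.72] T [-0.042 -0.013  0.052] op 0.461 gf 62.2
0 0 -1.366 -0.2 -0.8 0.2 0.4
```

Request:
servo_tool:
  commands: "0 0 0.015 0 0 0 0.4; 0 0 0 0 0 0 0.4"

```text
time_s: 34.78
eef_pos: [0.5365, 0.1958, 0.1491]
eef_rot: [0.001, 0.716, 0.698, 0.001]
wrist_force: [-0.4, -0.0, 8.7]
opening: 0.458
grasp_force: 62.2
```

```bash
python3 - <<'E'
from h import *
plan([.5357,.1956,.1489],2.926,.4,1)
E
```

```text
t 34.775 pos [0.5365 0.1958 0.1491] yaw 1.5449 tilt 0.0031 F [-0.36 -0.01  8.66] T [-0.133 -0.014  0.077] op 0.458 gf 62.2
0 0 -1.381 -0.2 -0.8 0.2 0.4
```

Request:
servo_tool:
  commands: "0 0 0.015 0 0 0 0.4; 0 0 0 0 0 0 0.4"

```text
time_s: 35.02
eef_pos: [0.5365, 0.1957, 0.149]
eef_rot: [0.001, 0.721, 0.692, 0.001]
wrist_force: [0.4, -0.3, 8.0]
opening: 0.457
grasp_force: 62.2
```

```bash
python3 - <<'E'
from h import *
plan([.5357,.1956,.1489],2.926,.4,1)
E
```

```text
t 35.025 pos [0.5365 0.1957 0.149 ] yaw 1.5298 tilt 0.0031 F [ 0.44 -0.29  8.  ] T [-0.044  0.043  0.079] op 0.457 gf 62.2
0 0 -1.396 -0.1 -0.8 0.1 0.4
```

Request:
servo_tool:
  commands: "0 0 0.015 0 0 0 0.4; 0 0 0 0 0 0 0.4"

```text
time_s: 35.28
eef_pos: [0.5365, 0.1956, 0.1491]
eef_rot: [0.001, 0.727, 0.687, 0.001]
wrist_force: [0.1, 0.2, 8.4]
opening: 0.456
grasp_force: 62.2
```

```bash
python3 - <<'E'
from h import *
plan([.5357,.1956,.1489],2.926,.4,1)
E
```

```text
t 35.275 pos [0.5365 0.1956 0.1491] yaw 1.5148 tilt 0.0031 F [0.09 0.18 8.42] T [-0.101 -0.025  0.054] op 0.456 gf 62.2
0 0 -1.411 -0.1 -0.8 0.2 0.4
```

Request:
servo_tool:
  commands: "0 0 0.02 0 0 0 0.4; 0 0 0 0 0 0 0.4"

```text
time_s: 35.52
eef_pos: [0.5365, 0.1956, 0.1491]
eef_rot: [0.001, 0.733, 0.68, 0.001]
wrist_force: [0.4, -0.6, 8.7]
opening: 0.459
grasp_force: 62.2
```

```bash
python3 - <<'E'
from h import *
plan([.5357,.1956,.1489],2.926,.4,1)
E
```

```text
t 35.525 pos [0.5365 0.1956 0.1491] yaw 1.495 tilt 0.0032 F [ 0.39 -0.62  8.7 ] T [-0.112 -0.028  0.208] op 0.459 gf 62.2
0 0 -1.431 -0.1 -0.8 0.2 0.4
```

Request:
servo_tool:
  commands: "0 0 0.02 0 0 0 0.4; 0 0 0 0 0 0 0.4"

```text
time_s: 35.78
eef_pos: [0.5365, 0.1957, 0.1491]
eef_rot: [0.001, 0.74, 0.673, 0.001]
wrist_force: [-0.1, -0.7, 8.3]
opening: 0.46
grasp_force: 62.2
```

```bash
python3 - <<'E'
from h import *
plan([.5357,.1956,.1489],2.926,.4,1)
E
```

```text
t 35.775 pos [0.5365 0.1957 0.1491] yaw 1.4753 tilt 0.0033 F [-0.11 -0.73  8.29] T [-0.185  0.001  0.378] op 0.46 gf 62.2
0 0 -1.451 -0.1 -0.8 0.2 0.4
```

The stop is found: torque rises sharply. Back off at once.

Request:
servo_tool:
  commands: "0 0 -0.035 0 0 0 0.4; 0 0 0 0 0 0 0.4"

```text
time_s: 36.02
eef_pos: [0.5365, 0.1956, 0.1491]
eef_rot: [0.001, 0.728, 0.685, 0.001]
wrist_force: [0.0, -0.7, 7.9]
opening: 0.457
grasp_force: 62.2
```

```bash
python3 - <<'E'
from h import *
plan([.5357,.1956,.1489],2.926,.4,1)
E
```

```text
t 36.025 pos [0.5365 0.1956 0.1491] yaw 1.5102 tilt 0.0031 F [ 0.01 -0.75  7.94] T [-0.122  0.035  0.077] op 0.457 gf 62.2
0 0 -1.416 -0.1 -0.8 0.2 0.4
```

Request:
servo_tool:
  commands: "0 0 0 0 0 -1 0.4; 0 0 0 0 0 -1 0.4; 0 0 0 0 0 -1 0.4; 0 0 0 0 0 -0.5 0.4; 0 0 0 0 0 0 0.4"

```text
time_s: 36.65
eef_pos: [0.5358, 0.1957, 0.1516]
eef_rot: [0.0, 0.728, 0.685, 0.001]
wrist_force: [4.3, 0.6, 3.8]
opening: 0.46
grasp_force: 61.6
```

```bash
python3 - <<'E'
from h import *
plan([.5357,.1956,.1489],2.926,.4,1)
E
```

```text
t 36.65 pos [0.5358 0.1957 0.1516] yaw 1.5097 tilt 0.0015 F [4.33 0.62 3.82] T [ 0.041 -0.908  0.099] op 0.46 gf 61.6
0 0 -1.416 -0.1 -0.1 2.7 0.4
```

Request:
servo_tool:
  commands: "0 0 0 0 0 -0.7 0.4; 0 0 0 0 0 0 0.4"

```text
time_s: 36.9
eef_pos: [0.5356, 0.1957, 0.152]
eef_rot: [0.0, 0.728, 0.685, 0.0]
wrist_force: [6.0, 1.9, 3.2]
opening: 0.455
grasp_force: 61.4
```

```bash
python3 - <<'E'
from h import *
plan([.5357,.1956,.1489],2.926,.4,1)
E
```

```text
t 36.9 pos [0.5356 0.1957 0.152 ] yaw 1.5098 tilt 0.0011 F [6.02 1.91 3.22] T [ 0.128 -1.013  0.089] op 0.455 gf 61.4
0 0 -1.416 -0.1 0.1 3.1 0.4
```

Request:
servo_tool:
  commands: "0 0 0 0 0 0 0.75; 0 0 0 0 0 0 0.75; 0 0 0 0 0 0 0.75; 0 0 0 0 0 0 0.75"

```text
time_s: 37.4
eef_pos: [0.5348, 0.1955, 0.1517]
eef_rot: [-0.0, 0.728, 0.685, -0.0]
wrist_force: [-0.3, 0.7, -0.7]
opening: 0.754
grasp_force: 0.0
```

```bash
python3 - <<'E'
from h import *
plan([.5357,.1956,.1489],2.926,.4,1)
c=calibration("wrist");I=camera("wrist");np.save("w13.npy",I)
g=cv2.cvtColor(I,cv2.COLOR_BGR2GRAY)[265:351,230:328]
k=max(cv2.findContours((g[10:76,10:88]>50).astype(np.uint8),0,1)[0],key=cv2.contourArea)
e=cv2.fitEllipse(k);uv=np.array(e[0])+[240,275]
for z in(.1775,.1815,.186):
    P=ray(c,*uv,z);print(uv,e[1],z,P.round(4))
for r in range(225,365,7):print(r,cv2.cvtColor(I,cv2.COLOR_BGR2GRAY)[r,200:360:6].tolist())
E
```

```text
t 37.4 pos [0.5348 0.1955 0.1517] yaw 1.5098 tilt 0.001 F [-0.28  0.75 -0.69] T [ 0.015 -0.028  0.051] op 0.754 gf 0.0
0 0 -1.416 0.1 0.9 2.8 0.4
[278.62223816 308.78552246] (50.001461029052734, 57.288475036621094) 0.1775 [0.535  0.1943 0.1775]
[278.62223816 308.78552246] (50.001461029052734, 57.288475036621094) 0.1815 [0.5351 0.1968 0.1815]
[278.62223816 308.78552246] (50.001461029052734, 57.288475036621094) 0.186 [0.5353 0.1997 0.186 ]
225 [141, 141, 141, 142, 141, 141, 141, 140, 141, 132, 73, 27, 28, 29, 28, 29, 62, 95, 139, 139, 139, 137, 138, 137, 139, 139, 138]
232 [141, 140, 140, 140, 139, 139, 25, 32, 29, 29, 28, 27, 29, 28, 26, 27, 26, 30, 30, 28, 30, 137, 137, 137, 137, 137, 136]
239 [141, 139, 141, 139, 139, 140, 31, 30, 28, 29, 26, 33, 31, 31, 29, 29, 27, 29, 27, 30, 30, 131, 137, 137, 136, 137, 137]
246 [140, 139, 139, 139, 139, 139, 36, 34, 27, 25, 25, 31, 30, 30, 28, 28, 22, 23, 24, 31, 32, 145, 137, 137, 135, 137, 137]
253 [190, 107, 108, 123, 137, 138, 29, 28, 26, 25, 22, 29, 28, 24, 26, 25, 21, 24, 25, 26, 27, 144, 106, 105, 140, 136, 136]
260 [39, 110, 109, 138, 13
[... 1105 characters left out ...]
, 163, 29, 28, 29, 23, 88, 90, 90, 92, 90, 89, 89, 83, 27, 28, 27, 15, 189, 188, 189, 102, 30]
330 [60, 60, 60, 66, 189, 193, 28, 29, 27, 26, 21, 93, 91, 92, 91, 90, 23, 26, 25, 26, 27, 143, 193, 139, 57, 62, 61]
337 [194, 59, 61, 62, 62, 58, 18, 27, 27, 25, 25, 26, 26, 23, 22, 25, 25, 25, 26, 27, 25, 96, 65, 69, 68, 69, 164]
344 [181, 184, 196, 56, 62, 62, 60, 62, 21, 20, 19, 25, 22, 20, 22, 23, 22, 19, 23, 50, 63, 70, 70, 70, 111, 193, 182]
351 [182, 181, 159, 162, 193, 64, 61, 61, 61, 61, 61, 24, 25, 21, 24, 22, 45, 61, 62, 62, 62, 60, 196, 190, 181, 182, 182]
358 [181, 181, 182, 160, 162, 161, 163, 192, 189, 84, 53, 23, 26, 22, 22, 22, 42, 55, 177, 193, 184, 181, 182, 182, 182, 183, 182]
```

The knob stays down at the locked height and centred on the stud, at (0.535,0.197). Retract, recheck from above, then hand in.

Request:
servo_tool:
  commands: "0 0 0 0 0 -10 0.8; 0 0 0 0 0 -30 0.8; 0 0 0 0 0 -40 0.8; 0 0 0 0 0 -40 0.8; 0 0 0 0 0 0 0.8"

```text
time_s: 38.08
eef_pos: [0.5375, 0.196, 0.2772]
eef_rot: [0.002, 0.728, 0.685, 0.004]
wrist_force: [0.5, -0.7, -0.1]
opening: 0.798
grasp_force: 0.0
```

Request:
servo_tool:
  commands: "0 0 0 0 0 0 0.8; 0 0 0 0 0 0 0.8; 0 0 0 0 0 0 0.8"

```text
time_s: 38.45
eef_pos: [0.5346, 0.1955, 0.2708]
eef_rot: [-0.001, 0.728, 0.685, -0.001]
wrist_force: [-0.1, 0.4, 0.0]
opening: 0.802
grasp_force: 0.0
```

```bash
python3 - <<'E'
from h import *
plan([.5357,.1956,.1489],2.926,.4,1)
c=calibration("wrist");I=camera("wrist");X=[.5353,.1970,.1815];u,v=proj(c,X).round().astype(int)
g=cv2.cvtColor(I,cv2.COLOR_BGR2GRAY)[v-15:v+15,u-15:u+15]
k=max(cv2.findContours((g>50).astype(np.uint8),0,1)[0],key=cv2.contourArea);e=cv2.fitEllipse(k)
print(u,v,e,ray(c,e[0][0]+u-15,e[0][1]+v-15,.1815).round(4))
print(hand_in())
E
```

```text
t 38.45 pos [0.5346 0.1955 0.2708] yaw 1.5097 tilt 0.0022 F [-0.14  0.42  0.05] T [ 0.012 -0.028 -0.032] op 0.802 gf 0.0
0 0 -1.416 0.2 1.0 121.9 0.4
279 216 ((14.403141021728516, 14.999473571777344), (28.56591796875, 29.975400924682617), 92.66759490966797) [0.535  0.1969 0.1815]
the job is handed in; nothing more can be done
None
```

The caddy is assembled and handed in at about 38.5 s. The knob looks locked by camera, but the hand-in returned no verdict. While finding the stop, the wrist torque briefly read 0.38 N m against the 0.3 N m limit before I backed off, so that could count as a failure.

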